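# Lay out a spindle for assembly

## Task

Lay the spindle parts out on the bench in assembly order, on the left side of the grey bearing block (left as seen from the robot), in line with the block's bore: the aluminium pulley lying flat, hub up, with its middle 150 mm from the middle of the block, and the black-sealed bearing lying flat midway between the block and the pulley. Thread the larger blue slotted spacer down on to the post of the red stand, then the smaller yellow one flat on top of it, turned so that its slot is a quarter turn (either way) from the blue one's and neither can slip off sideways. Leave the wrench, the tape measure and the tub of bolts where they lie.

Things in the scene. Friction and masses are not known exactly. Their poses are not given: they have to be found in the camera images.
- bearing_block: Grey cast pillow block, fixed, pose varies: 110 (x) x 36 (y) x 60 mm high, a bolt at each end of its foot, round middle with steel insert and black bore (bore centre 32 mm up). Origin: centre of its underside, on the bench (z = 0). Its y axis is the line of the bore and points left as seen from the robot (world +y, turned up to 0.15 rad); the parts go along it on the +y side.
- post_stand: Fixed stand: red round base of 48 mm diameter and 12 mm high, with an upright steel post of 8 mm diameter at its centre; the post ends in a blunt cone (from 58 mm up) and its tip is 65 mm above the bench. Its place varies. Origin: centre of its underside, on the bench surface; z up.
- pulley: Aluminium V-belt pulley, loose, 0.17 kg nominal: grooved wheel of 60 mm diameter and 22 mm high, and above it a round hub of 26 mm diameter, top at 42 mm (the easy place to grip). Stands hub up. Origin: centre of its underside; z up through the hub.
- bearing: Ball bearing lying flat, loose, 0.11 kg nominal: steel disc of 47 mm diameter, 14 mm high, with a black seal ring on top (the centre hole is only marked). Origin: centre of its underside; z up.
- spacer_blue: Larger slotted spacer, blue, loose, lying flat, 0.22 kg nominal: disc of 60 mm diameter, 12 mm thick, central hole of 15 mm, slot 11 mm wide from the hole out through the rim. Origin: centre of the hole, at the underside; its x axis points along the slot, outwards; z up. Grip it across y, clear of the slot. On the red stand its underside rests 12 mm above the bench.
- spacer_yellow: Smaller slotted spacer, painted yellow, loose, lying flat, 0.13 kg nominal: disc of 48 mm diameter, 12 mm thick, same hole (15 mm) and slot (11 mm) as the blue one. Origin: centre of the hole, at the underside; its x axis points along the slot, outwards; z up. On top of the blue one its underside rests 24 mm above the bench.
- wrench: Bystander: steel wrench of 180 mm lying at the far side of the work. Origin: at its middle, on the bench.
- tape_measure: Bystander: orange tape measure, 65 x 65 x 34 mm, at the far side of the work. Origin: centre of its underside.
- bolt_tub: Bystander: open red plastic tub of bolts, 90 (x) x 110 (y) x 45 mm high, at the right of the work. Origin: centre of its underside.
Mind the look-alikes: they are no part of the job. Several things have the shape of the pulley; the one meant has the colours described above.

How it is judged:
At the end, for the whole second after the job is handed in: Left of the block along its bore: pulley at 150 mm, bearing at 75 mm (each +-15 mm, within 15 mm of the line), flat on the bench. On the post, flat, within 8 mm of its axis: blue on the red base, yellow on blue (height +-4 mm), slots 90 +-25 degrees apart. All released, at rest (y of pulley in the frame of bearing_block between 0.135 and 0.165 m and x of pulley in the frame of bearing_block between -0.015 and 0.015 m and height (world z) of each of pulley, bearing below 0.004 m and angle between each of pulley, bearing, spacer_blue, spacer_yellow's own z axis and vertical below 0.1 rad and y of bearing in the frame of bearing_block between 0.06 and 0.09 m and x of bearing in the frame of bearing_block between -0.015 and 0.015 m and horizontal distance between each of spacer_blue, spacer_yellow and post_stand below 0.008 m and z of spacer_blue in the frame of post_stand between 0.008 and 0.016 m and z of spacer_yellow in the frame of post_stand between 0.02 and 0.028 m and angle between the x axis of spacer_yellow and the x axis of spacer_blue, either way round above 1.13 rad and linear speed of each of pulley, bearing, spacer_blue, spacer_yellow below 0.02 m/s and angular speed of each of pulley, bearing, spacer_blue, spacer_yellow below 0.3 rad/s); the robot touches nothing.
It fails at once if the wrench was moved by more than 20 mm (distance of wrench from where it was at the start of the episode above 0.02 m).
It fails at once if the tape measure was moved by more than 20 mm (distance of tape_measure from where it was at the start of the episode above 0.02 m).
It fails at once if the bolt tub was moved by more than 20 mm (distance of bolt_tub from where it was at the start of the episode above 0.02 m).
It also fails if it takes over 106 s, if anything falls off the work surface, if the arm or the gripper's body presses on something with over 40 N, if the wrist force passes 120 N, or if a joint passes its speed limit or range.

## Robot

A 6-joint arm with a two-finger parallel gripper is mounted at the origin on the work surface. World frame = base frame: x ahead of the robot, y to its left, z up, the work surface at z = 0. Lengths are in m, angles in rad, forces in N, time in s.
With the tool pointing down it reaches from about 0.375 to 0.9 m from the base axis. Payload 3.1 kg.
Tool frame: the origin (TCP) lies midway between the tips of the shut fingers; the grasp point (between the pads) lies manip.grip_depth behind it (manip.grip_depth is the distance from the TCP to the grasp point, in m); z points along the fingers, y is the direction in which the jaws open and shut (so a half turn about z gives the same grasp; the last joint's range is limited). The gripper opens to 85 mm and grips with 20 to 120 N. Pads are 22 mm wide; open, the fingers measure 114 mm over their backs; the gripper's body (76 mm by 85 mm) begins 54 mm behind the grasp point. The pads swing forward as they close: fully open they stand 13 mm farther back than shut.
Start: joints at [1.167, 0.527, 1.433, -0, 1.181, -0.178], TCP at [0.139, 0.609, 0.231] pointing down, gripper open.
Joint ranges: [-3.08, 3.08], [-0.75, 2.2], [0.22, 2.44], [-1.43, 4.57], [0, 2.65], [-2.85, 2.85]. Speed limits (rad/s): [2.79, 2.79, 3.14, 3.14, 3.14, 3.14].

## Interface

Orientations are given as a unit quaternion [x, y, z, w].
In Python, from station import manip, vision gives the robot as it stands.
- The arm moves only by the shell command python3 -m crank 'ROWS' [FORCE]. ROWS is JSON, a list of rows, each an object with "grip": the closure, from 0 (fully open) to 1 (shut); "offset": the shift along the tool's x, y, z in mm, a list of three; "angular": the turn, a rotation vector about the tool's x, y, z in degrees, a list of three. A call has 1 to 10 rows; each row is the pose to reach, as a shift and turn from the pose commanded when the call began, along the tool's axes at that moment; what a row does not reach only later rows make up. A row lasts 1/10 s, in which the tool goes at most 50 mm and 8.59 degrees, less where a joint would pass 70% of its speed; a pose out of reach is approached as far as the arm can. A call with a gripper value outside its range is refused whole. The fingers move at their own pace and stop on an object; FORCE is the grip in N (left out, the last holds). Time passes only in rows, so rows that repeat a pose let the fingers close. It gives the time, the measured TCP pose, the force and the opening at its end, in the units of the state.
- manip.sense(): the state, without advancing time (a new reading comes with each control period).
- vision.snapshot(name): name is "side" or "top" or "wrist"; returns a dict with "pixels" (384x512x3 uint8, red, green, blue), "intrinsics" (3x3 intrinsics, pixels), "dist" ([k1, k2, p1, p2, k3] as OpenCV has them; the pictures are not rectified), "R" (3x3) and "t" (3): a world point X has camera coordinates R X + t. Camera axes: x right, y down, z forward; pixel columns grow to the right and rows downward; lengths in m; the calibration is good to about 2 mm. A picture is of the moment at which its call begins. There is no depth.
- manip.sign_off(): hands the job in, once; it reports no verdict.
The state is a dict: "t": time; "q": joint angles; "qd": joint speeds; "tau": joint torques, N m; "tcp_pos": TCP position; "tool_rot": TCP orientation; "force": force on the tool from outside, world axes, zero at the start; "ft_torque": the same for the moment, N m; "finger_gap": opening from 0.0 (shut) to 1.0 (fully open).
Only numpy, scipy, OpenCV 4.12 (cv2) and the standard library are available. Lean on these libraries where they do the work, as an engineer would, in place of code of your own. Each camera call takes 0.05 s, during which the arm holds its last target.

## Working session

There is one attempt and no reset: what is moved stays moved. The work goes in short steps, Python scripts to look and compute and a shell command to move; the robot and the scene stay as the last step left them, time stands still between calls to the robot, and variables do not carry over. Pictures are saved under pics/ and viewed, and the job is handed in when it is done.

```bash
mkdir -p pics; ls; python3 - <<'E'
from station import manip, vision
import cv2
print(manip.sense(), manip.grip_depth)
for n in ["side","top","wrist"]:
    s=vision.snapshot(n); cv2.imwrite(f"pics/{n}0.png",s["pixels"][:,:,::-1]); print(n,s["intrinsics"],s["dist"],s["R"],s["t"])
E
```

```text
pics
{'t': 0.0, 'q': array([ 1.16748405e+00,  5.28489106e-01,  1.43389199e+00,  7.36764570e-06,
        1.18141596e+00, -1.78522940e-01]), 'qd': array([ 0.00064763,  0.00070692,  0.00103911, -0.00120952, -0.00039975,
       -0.00032747]), 'tau': array([-1.71614706e-04, -4.42335498e+01, -1.78030872e+01, -2.47025764e-04,
        8.48005700e-03, -1.27869077e-05]), 'tcp_pos': array([0.13901089, 0.60861044, 0.23032282]), 'tool_rot': array([ 1.12159506e-01,  9.93689605e-01, -1.05491213e-03, -3.19409698e-04]), 'force': array([0.18525962, 0.32413113, 0.01807916]), 'ft_torque': array([-0.03714815,  0.08225842, -0.03160316]), 'finger_gap': 1.002802306961165} 0.0187
side [[487.30538842   0.         261.23968854]
 [  0.         487.30538842 192.01948402]
 [  0.           0.           1.        ]] [-0.17998032  0.          0.          0.          0.        ] [[-0.9506934  -0.30963962 -0.01747457]
 [-0.20020024  0.65576069 -0.72794078]
 [ 0.23685844 -0.68855009 -0.68541729]] [0.54822477 0.16376936 1.35411746]
top [[414.56302518   0.         253.9964731 ]
 [  0.         414.56302518 190.49371271]
 [  0.           0.           1.        ]] [-0.098118  0.        0.        0.        0.      ] [[-0.00293914 -0.99992191 -0.01214644]
 [-0.9906407   0.00456899 -0.13641893]
 [ 0.13646377  0.01163181 -0.99057677]] [-0.03189866  0.58321166  1.21970029]
wrist [[279.26405449   0.         257.29092083]
 [  0.         279.26405449 191.43248847]
 [  0.           0.           1.        ]] [-0.06544942  0.          0.          0.          0.        ] [[ 0.22206238  0.97503139 -0.0014465 ]
 [ 0.92450911 -0.21008416  0.31803702]
 [ 0.30979219 -0.07196135 -0.94807719]] [-0.62487322 -0.04120234  0.38031655]
```

View pics/top0.png

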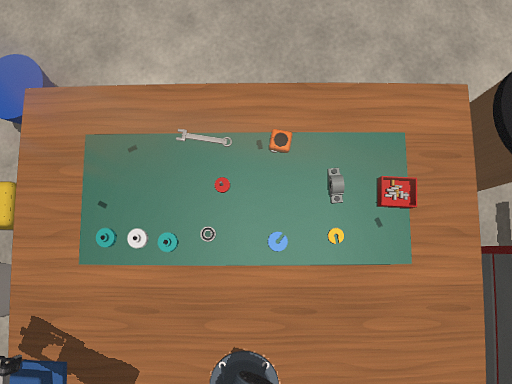

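View pics/side0.png

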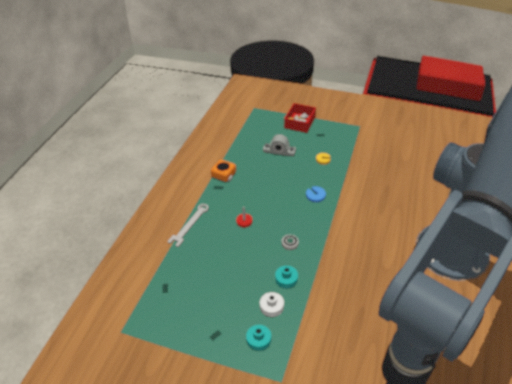

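View pics/wrist0.png

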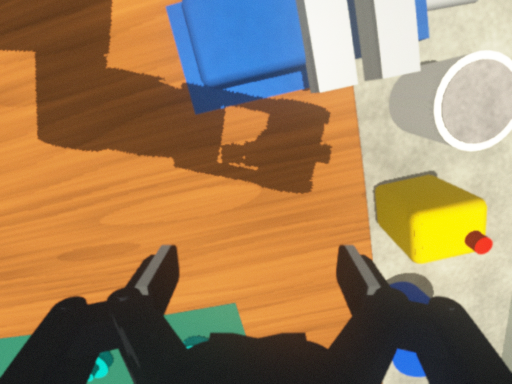

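The top view shows the aluminium pulley at (137,238) between two teal decoys, and the bearing at (207,233). The blue spacer is at (278,241), the yellow one at (336,236), the red stand at (222,185) and the block at (336,185). The side view agrees. Next I measure.

```bash
cat > h.py <<'E'
from station import manip, vision
import cv2, numpy as np
from scipy.spatial.transform import Rotation as Ro
def ray(s,uv,z):
    p=cv2.undistortPoints(np.array(uv,float).reshape(-1,1,2),s["intrinsics"],np.array(s["dist"])).reshape(-1,2)
    d=np.c_[p,np.ones(len(p))]@s["R"]; c=-s["R"].T@s["t"]
    return c+d*((z-c[2])/d[:,2])[:,None]
def proj(s,X):
    X=np.array(X,float).reshape(-1,3)
    return cv2.projectPoints(X,cv2.Rodrigues(s["R"])[0],s["t"],s["intrinsics"],np.array(s["dist"]))[0].reshape(-1,2)
def masks(s):
    h=cv2.cvtColor(s["pixels"],cv2.COLOR_RGB2HSV).astype(int); H,S,V=h[...,0],h[...,1],h[...,2]
    return dict(red=((H<4)|(H>176))&(S>150)&(V>80),blue=(H>98)&(H<125)&(S>110)&(V>90),yellow=(H>20)&(H<32)&(S>150)&(V>120),
      grey=(S<70)&(V>60), white=(S<50)&(V>150))
def blobs(m,amin=30,box=None):
    m=m.astype(np.uint8).copy()
    if box: k=np.zeros_like(m); k[box[1]:box[3],box[0]:box[2]]=1; m*=k
    n,l,st,c=cv2.connectedComponentsWithStats(m)
    return [(c[i],st[i],l==i) for i in range(1,n) if st[i][4]>=amin]
def save(s,name,box=None,f=1):
    im=s["pixels"][:,:,::-1]
    if box: im=im[box[1]:box[3],box[0]:box[2]]
    cv2.imwrite("pics/"+name,cv2.resize(im,None,fx=f,fy=f,interpolation=cv2.INTER_CUBIC))
E
python3 - <<'E'
from h import *
s=vision.snapshot("top"); save(s,"topz.png",(80,120,420,270),2.3)
M=masks(s)
for k,z in [("red",.012),("blue",.012),("yellow",.012),("grey",.02)]:
    for c,st,m in blobs(M[k],25,(82,130,412,265)):
        cn=cv2.findContours(m.astype(np.uint8),0,1)[0][0]; (cc,r)=cv2.minEnclosingCircle(cn)
        print(k,c.round(1),st,np.round(cc,1),round(r,1),ray(s,c,z)[0].round(4),ray(s,cc,z)[0].round(4))
s=vision.snapshot("side"); save(s,"sidez.png",(220,90,370,360),2.2)
E
```

```text
red [221.9 184.6] [215 177  15  15 158] [221.7 184.5] 7.5 [0.6059 0.0663 0.012 ] [0.6063 0.0669 0.012 ]
red [394.6 192.5] [378 176  34  31 623] [394.9 192. ] 21.3 [ 0.5785 -0.4733  0.012 ] [ 0.5801 -0.4745  0.012 ]
blue [277.  241.6] [268 232  20  19 266] [277.4 241.2] 9.9 [ 0.429  -0.1036  0.012 ] [ 0.4301 -0.1047  0.012 ]
yellow [335.7 234.5] [329 228  15  15 136] [335.8 235. ] 7.5 [ 0.4496 -0.2842  0.012 ] [ 0.4479 -0.2844  0.012 ]
grey [212.8 144.5] [  85  130  319   34 4792] [244.  138.5] 159.1 [0.7325 0.0951 0.02  ] [ 0.7511 -0.0029  0.02  ]
grey [280.5 139.3] [274 133  14  13 133] [280.5 139.3] 6.5 [ 0.748  -0.1178  0.02  ] [ 0.7477 -0.1177  0.02  ]
grey [ 91.  167.7] [ 83 161  18  14 130] [ 91.5 168. ] 9.6 [0.6614 0.4836 0.02  ] [0.6603 0.482  0.02  ]
grey [396.8 165.9] [387 162  18  10  35] [395.5 164. ] 8.7 [ 0.6615 -0.4822  0.02  ] [ 0.6677 -0.4783  0.02  ]
grey [335.7 184.8] [327 167  18  37 488] [335. 185.] 18.4 [ 0.6025 -0.2871  0.02  ] [ 0.6018 -0.2847  0.02  ]
grey [392.1 191.6] [385 185  17  15 109] [393. 191.] 9.4 [ 0.5805 -0.463   0.02  ] [ 0.5822 -0.4659  0.02  ]
grey [403.1 194.8] [399 191  10   9  53] [402.7 194.8] 5.3 [ 0.5702 -0.4973  0.02  ] [ 0.5702 -0.4962  0.02  ]
grey [378.2 221.6] [376 218   6   8  29] [378.  221.5] 4.0 [ 0.4875 -0.4151  0.02  ] [ 0.4879 -0.4146  0.02  ]
grey [207.6 233.7] [200 226  16  16 158] [207.3 233.6] 8.1 [0.4532 0.1083 0.02  ] [0.4536 0.109  0.02  ]
grey [137.3 238. ] [127 228  22  21 350] [137.4 238.1] 10.8 [0.4401 0.3255 0.02  ] [0.4395 0.3254 0.02  ]
grey [ 94. 264.] [ 82 264  25   1  25] [ 94. 264.] 12.0 [0.3594 0.46   0.02  ] [0.3594 0.46   0.02  ]
grey [374.5 264. ] [359 264  32   1  32] [374.5 264. ] 15.5 [ 0.3588 -0.3992  0.02  ] [ 0.3588 -0.3992  0.02  ]
```

View pics/topz.png

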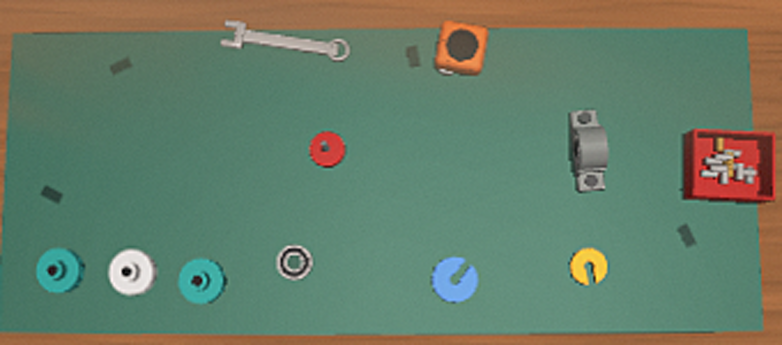

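View pics/sidez.png

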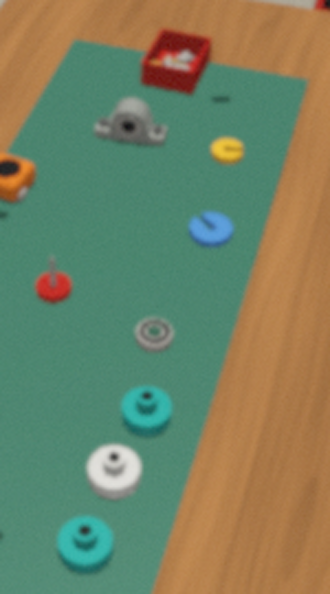

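```bash
cat > go.py <<'E'
# go.py x y z psi_deg  (psi = world direction of the tool y) -> offset (mm) and angular (deg) in tool axes
import sys
from h import *
def go(x,y,z,psi):
    st=manip.sense(); R0=Ro.from_quat(st["tool_rot"]); a=np.radians(psi)
    Y=np.array([np.cos(a),np.sin(a),0]); Z=np.array([0,0,-1.]); X=np.cross(Y,Z)
    Rt=Ro.from_matrix(np.c_[X,Y,Z])
    off=R0.inv().apply(np.array([x,y,z])-st["tcp_pos"])*1000
    print("offset",off.round(1).tolist(),"angular",np.degrees((R0.inv()*Rt).as_rotvec()).round(1).tolist())
if __name__=="__main__": go(*map(float,sys.argv[1:5]))
E
python3 - <<'E'
from h import *
s=vision.snapshot("wrist"); st=manip.sense(); R0=Ro.from_quat(st["tool_rot"]).as_matrix()
c=-s["R"].T@s["t"]; print("cam in tool",R0.T@(c-st["tcp_pos"]),"axes",(R0.T@s["R"].T).round(3))
t=vision.snapshot("top")
a=ray(t,[[80+585/2.3,120+118/2.3],[80+592/2.3,120+180/2.3]],.015);print(a,a.mean(0))
b=a[0]-a[1];print(np.linalg.norm(b),np.degrees(np.arctan2(b[1],b[0])))
E
python3 go.py 0.42 0.325 0.2 0
```

```text
cam in tool [ 0.08234085  0.00066345 -0.14218625] axes [[ 0.001 -0.948 -0.318]
 [ 1.     0.001  0.   ]
 [-0.    -0.318  0.948]]
[[ 0.64583944 -0.28495119  0.015     ]
 [ 0.56104118 -0.29188309  0.015     ]] [ 0.60344031 -0.28841714  0.015     ]
0.08508110746259169 4.6732973162187825
offset [-337.0, -214.4, 31.2] angular [-0.0, 0.0, 77.1]
```

```bash
python3 go.py 0.44 0.345 0.2 0
```

```text
offset [-352.1, -190.4, 31.1] angular [-0.0, 0.0, 77.1]
```

```bash
python3 -m crank '[{"grip":0,"offset":[-50,-27,5],"angular":[0,0,8]},{"grip":0,"offset":[-90,-50,10],"angular":[0,0,16]},{"grip":0,"offset":[-130,-70,15],"angular":[0,0,24]},{"grip":0,"offset":[-170,-92,20],"angular":[0,0,32]},{"grip":0.3,"offset":[-210,-113,25],"angular":[0,0,40]},{"grip":0.3,"offset":[-250,-135,31],"angular":[0,0,48]},{"grip":0.3,"offset":[-290,-157,31],"angular":[0,0,56]},{"grip":0.3,"offset":[-330,-178,31],"angular":[0,0,64]},{"grip":0.3,"offset":[-352,-190,31],"angular":[0,0,72]},{"grip":0.3,"offset":[-352,-190,31],"angular":[0,0,77]}]' 40
python3 - <<'E'
from h import *
print(manip.sense()["tcp_pos"],manip.sense()["q"],manip.sense()["finger_gap"])
s=vision.snapshot("wrist"); save(s,"w1.png")
E
python3 go.py 0.44 0.345 0.2 0
```

```text
t: 1.35
tcp_pos: [0.4436, 0.3433, 0.2004]
tool_rot: [0.71, 0.705, 0.001, 0.001]
force: [-0.2, 1.0, -0.4]
finger_gap: 0.698
[0.44361917 0.34325996 0.20044271] [ 4.59861207e-01  4.79727365e-01  1.62902796e+00 -1.13410591e-03
  1.03086730e+00  4.67625613e-01] 0.6984249168764227
offset [0.8, -2.0, 0.4] angular [0.0, -0.0, -0.4]
```

View pics/w1.png

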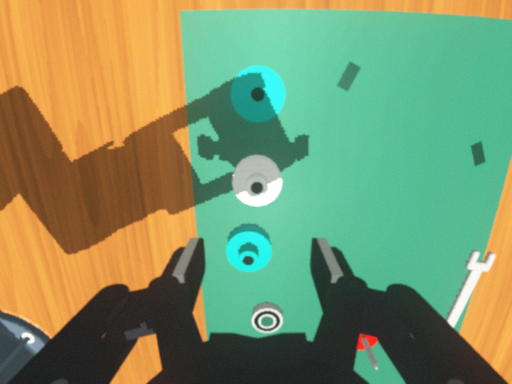

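The wrist view shows the pulley at (257,181) with its hub hole at (257,187). The bearing is at (267,320) and the red stand at (368,343).

```bash
python3 - <<'E'
from h import *
s=vision.snapshot("wrist"); v=s["pixels"].max(2)
for c,st,m in blobs(v<70,30,(235,165,280,200)): print(c,st[4],ray(s,c,.042)[0])
sat=cv2.cvtColor(s["pixels"],cv2.COLOR_RGB2HSV)[...,1]
for c,st,m in blobs(sat<60,200,(222,145,292,215)):
    cc,r=cv2.minEnclosingCircle(cv2.findContours(m.astype(np.uint8),0,1)[0][0]); print(cc,r,ray(s,cc,.02)[0])
E
```

```text
(258.00274658203125, 180.9661407470703) 26.272939682006836 [0.44275983 0.33197902 0.02      ]
```

```bash
python3 - <<'E'
from h import *
s=vision.snapshot("wrist")
save(s,"w1z.png",(215,140,300,220),6)
print(ray(s,[257,187],.042), ray(s,[257.5,180.5],.022))
t=vision.snapshot("top"); save(t,"t1z.png",(110,215,165,265),8); print(ray(t,[137.4,238.1],.022))
E
```

```text
[[0.4404608  0.33197514 0.042     ]] [[0.44104165 0.33377616 0.022     ]]
[[0.43957546 0.32471812 0.022     ]]
```

View pics/w1z.png

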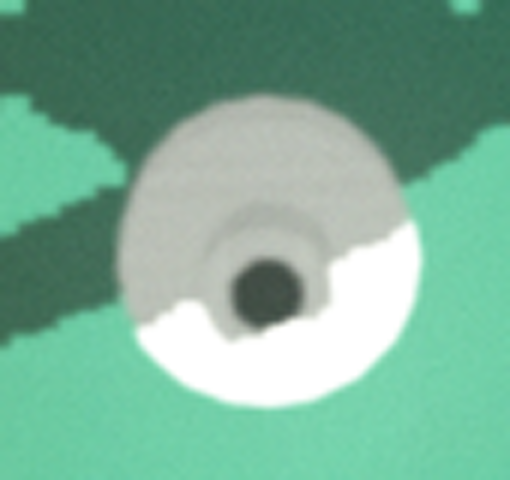

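View pics/t1z.png

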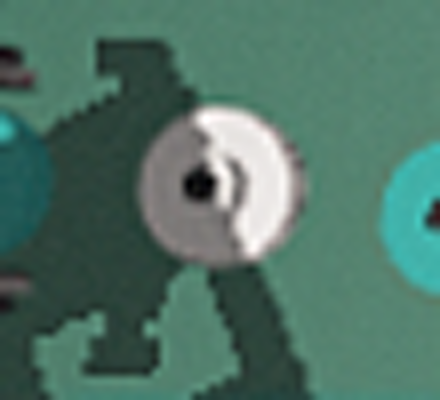

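```bash
python3 - <<'E'
from h import *
s=vision.snapshot("wrist"); t=vision.snapshot("top")
print(ray(s,[259.0,188.2],.042), ray(s,[259.2,181.2],.021))
print(ray(t,[134.5,237.5],.042), ray(t,[136.9,237.8],.021))
E
```

```text
[[0.44161069 0.33138323 0.042     ]] [[0.44195661 0.33343969 0.021     ]]
[[0.44090566 0.32781487 0.042     ]] [[0.44051177 0.32660764 0.021     ]]
```

```bash
python3 go.py 0.4413 0.330 0.024 0
```

```text
offset [-16.0, 1.8, 176.3] angular [-0.0, 0.0, 0.3]
```

```bash
python3 -m crank '[{"grip":0.3,"offset":[-16,2,40],"angular":[0,0,0]},{"grip":0.3,"offset":[-16,2,80],"angular":[0,0,0]},{"grip":0.3,"offset":[-16,2,110],"angular":[0,0,0]},{"grip":0.3,"offset":[-16,2,130],"angular":[0,0,0]},{"grip":0.3,"offset":[-16,2,130],"angular":[0,0,0]},{"grip":0.3,"offset":[-16,2,130],"angular":[0,0,0]}]'
python3 go.py 0.4413 0.330 0.024 0
python3 - <<'E'
from h import *
s=vision.snapshot("wrist"); save(s,"w2.png")
E
```

```text
t: 2.25
tcp_pos: [0.4419, 0.3302, 0.0705]
tool_rot: [0.706, 0.708, -0.0, -0.0]
force: [0.5, -0.0, -0.4]
finger_gap: 0.702
offset [-0.1, -0.6, 46.5] angular [-0.0, 0.0, 0.2]
```

View pics/w2.png

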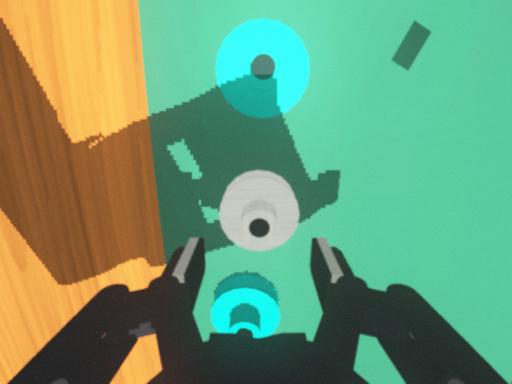

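The hub hole is at (259,228), between the fingers.

```bash
python3 - <<'E'
from h import *
s=vision.snapshot("wrist"); print(ray(s,[259,227.5],.042),manip.sense()["tcp_pos"])
E
python3 -m crank '[{"grip":0.3,"offset":[0,0,20],"angular":[0,0,0]},{"grip":0.3,"offset":[0,0,36],"angular":[0,0,0]},{"grip":0.3,"offset":[0,0,46],"angular":[0,0,0]},{"grip":0.3,"offset":[0,0,46],"angular":[0,0,0]},{"grip":1,"offset":[0,0,46],"angular":[0,0,0]},{"grip":1,"offset":[0,0,46],"angular":[0,0,0]},{"grip":1,"offset":[0,0,46],"angular":[0,0,0]},{"grip":1,"offset":[0,0,46],"angular":[0,0,0]},{"grip":1,"offset":[0,0,46],"angular":[0,0,0]}]' 50
python3 - <<'E'
from h import *
s=vision.snapshot("wrist"); save(s,"w3.png"); print(manip.sense()["finger_gap"])
E
```

```text
[[0.44355939 0.32977333 0.042     ]] [0.44284496 0.33041591 0.07161795]
t: 3.25
tcp_pos: [0.4429, 0.33, 0.0255]
tool_rot: [0.706, 0.708, 0.001, 0.0]
force: [0.3, 0.3, 5.8]
finger_gap: 0.278
0.2831157285358515
```

View pics/w3.png

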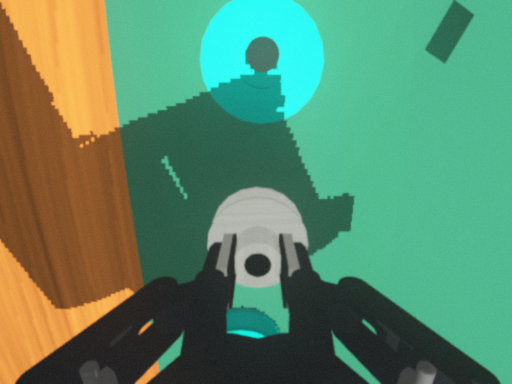

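The pulley is gripped. I lift it and carry it over the block to measure the block's pose.

```bash
python3 -m crank '[{"grip":1,"offset":[0,0,-20],"angular":[0,0,0]},{"grip":1,"offset":[0,0,-50],"angular":[0,0,0]},{"grip":1,"offset":[-15,0,-90],"angular":[0,0,0]},{"grip":1,"offset":[-45,10,-125],"angular":[0,0,0]},{"grip":1,"offset":[-90,25,-145],"angular":[0,0,0]},{"grip":1,"offset":[-135,40,-160],"angular":[0,0,0]},{"grip":1,"offset":[-180,55,-175],"angular":[0,0,0]},{"grip":1,"offset":[-225,70,-185],"angular":[0,0,0]},{"grip":1,"offset":[-270,85,-195],"angular":[0,0,0]},{"grip":1,"offset":[-310,100,-200],"angular":[0,0,0]}]' 60
python3 go.py 0.60 -0.25 0.24 0
```

```text
t: 4.3
tcp_pos: [0.543, 0.0175, 0.2251]
tool_rot: [0.707, 0.708, 0.0, 0.0]
force: [1.2, 0.6, -1.3]
finger_gap: 0.275
offset [-267.6, 56.7, -14.8] angular [0.1, 0.0, 0.1]
```

```bash
python3 -m crank '[{"grip":1,"offset":[-40,8,-2],"angular":[0,0,0]},{"grip":1,"offset":[-80,17,-4],"angular":[0,0,0]},{"grip":1,"offset":[-120,25,-6],"angular":[0,0,0]},{"grip":1,"offset":[-160,34,-8],"angular":[0,0,0]},{"grip":1,"offset":[-200,42,-11],"angular":[0,0,0]},{"grip":1,"offset":[-240,51,-15],"angular":[0,0,0]},{"grip":1,"offset":[-265,57,-15],"angular":[0,0,0]},{"grip":1,"offset":[-265,57,-15],"angular":[0,0,0]},{"grip":1,"offset":[-265,57,-15],"angular":[0,0,0]}]'
python3 - <<'E'
from h import *
s=vision.snapshot("wrist"); save(s,"w4.png"); save(s,"w4z.png",(180,80,340,240),4); print(manip.sense()["finger_gap"])
E
```

```text
t: 5.2
tcp_pos: [0.5994, -0.2451, 0.2383]
tool_rot: [0.707, 0.707, -0.0, -0.001]
force: [0.2, 0.1, -2.4]
finger_gap: 0.278
0.2745145492437887
```

View pics/w4.png

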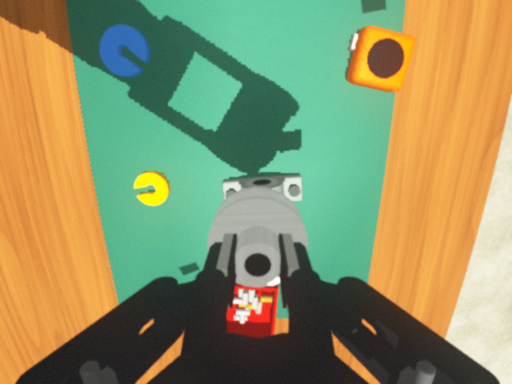

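View pics/w4z.png

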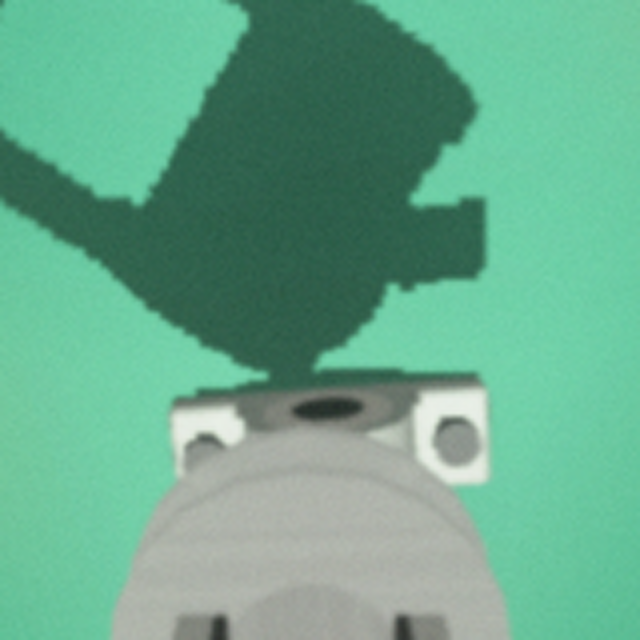

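```bash
python3 -m crank '[{"grip":1,"offset":[-30,0,-20],"angular":[0,0,0]},{"grip":1,"offset":[-60,0,-20],"angular":[0,0,0]},{"grip":1,"offset":[-65,0,-20],"angular":[0,0,0]},{"grip":1,"offset":[-65,0,-20],"angular":[0,0,0]},{"grip":1,"offset":[-65,0,-20],"angular":[0,0,0]}]'
python3 - <<'E'
from h import *
s=vision.snapshot("wrist"); save(s,"w5z.png",(180,60,340,220),4); print(manip.sense()["tcp_pos"])
E
```

```text
t: 5.75
tcp_pos: [0.6, -0.308, 0.2587]
tool_rot: [0.706, 0.708, 0.0, -0.001]
force: [-0.6, 0.7, -1.5]
finger_gap: 0.275
[ 0.60008435 -0.3079818   0.25874508]
```

View pics/w5z.png

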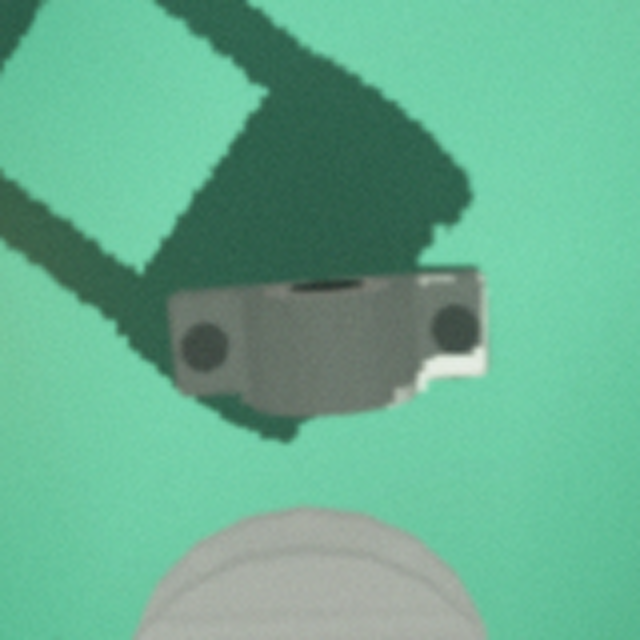

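The block's foot has its corners at zoomed (170,297), (483,270), (487,375) and (178,395), with bolts at (206,347) and (456,328).

```bash
python3 - <<'E'
from h import *
s=vision.snapshot("wrist"); f=lambda a: np.array(a)/4+[180,60]-.4
for z in (.010,.014,.018):
    P=ray(s,f([[170,297],[483,270],[487,375],[178,395]]),z); b=ray(s,f([[206,347],[456,328]]),z+.004)
    w=P[1]-P[0]+P[2]-P[3]; bb=b[1]-b[0]
    print(z,np.linalg.norm(w)/2,np.linalg.norm(P[3]-P[0]),P.mean(0),b.mean(0),np.linalg.norm(bb),np.degrees([np.arctan2(w[1],w[0]),np.arctan2(bb[1],bb[0])]))
    a=np.radians(4.5); y=np.array([-np.sin(a),np.cos(a)]); c=(P.mean(0)+b.mean(0))[:2]/2
    print(" pulley",c+.15*y,"bearing",c+.075*y)
E
```

```text
0.01 0.10919183670085383 0.03458147516104463 [ 0.60591795 -0.28481781  0.01      ] [ 0.60642139 -0.2851367   0.014     ] 0.08689624689102013 [4.60075554 4.64523288]
 pulley [ 0.5944008  -0.13543965] bearing [ 0.60028524 -0.21020845]
0.014 0.10807544053113703 0.034227908195056896 [ 0.60585459 -0.28421177  0.014     ] [ 0.60635218 -0.28452111  0.018     ] 0.08599862725870464 [4.60075554 4.64523288]
 pulley [ 0.59433452 -0.13482884] bearing [ 0.60021895 -0.20959764]
0.018 0.1069590443614203 0.03387434122906916 [ 0.60579123 -0.28360574  0.018     ] [ 0.60628297 -0.28390552  0.022     ] 0.08510100762638913 [4.60075554 4.64523288]
 pulley [ 0.59426823 -0.13421803] bearing [ 0.60015267 -0.20898683]
```

```bash
python3 go.py 0.593 -0.1365 0.026 0
```

```text
offset [171.3, -6.3, 233.2] angular [-0.1, -0.1, 0.2]
```

```bash
python3 -m crank '[{"grip":1,"offset":[35,-2,10],"angular":[0,0,0]},{"grip":1,"offset":[75,-4,40],"angular":[0,0,0]},{"grip":1,"offset":[115,-6,75],"angular":[0,0,0]},{"grip":1,"offset":[150,-6,115],"angular":[0,0,0]},{"grip":1,"offset":[171,-6,155],"angular":[0,0,0]},{"grip":1,"offset":[171,-6,195],"angular":[0,0,0]},{"grip":1,"offset":[171,-6,215],"angular":[0,0,0]},{"grip":1,"offset":[171,-6,222],"angular":[0,0,0]},{"grip":1,"offset":[171,-6,222],"angular":[0,0,0]},{"grip":1,"offset":[171,-6,222],"angular":[0,0,0]}]'
python3 go.py 0.593 -0.1365 0.026 0
```

```text
t: 6.85
tcp_pos: [0.5952, -0.1394, 0.0386]
tool_rot: [0.706, 0.708, 0.001, 0.001]
force: [0.1, -0.1, -0.3]
finger_gap: 0.276
offset [2.9, -2.3, 12.6] angular [0.1, 0.1, 0.1]
```

```bash
python3 -m crank '[{"grip":1,"offset":[3,-2,6],"angular":[0,0,0]},{"grip":1,"offset":[3,-2,10],"angular":[0,0,0]},{"grip":1,"offset":[3,-2,12],"angular":[0,0,0]},{"grip":1,"offset":[3,-2,13],"angular":[0,0,0]},{"grip":1,"offset":[3,-2,13],"angular":[0,0,0]}]'
```

```text
t: 7.35
tcp_pos: [0.5919, -0.1361, 0.0255]
tool_rot: [0.706, 0.708, -0.0, -0.0]
force: [-2.6, -0.0, 5.1]
finger_gap: 0.28
```

```bash
python3 -m crank '[{"grip":0.3,"offset":[0,0,0],"angular":[0,0,0]},{"grip":0.3,"offset":[0,0,0],"angular":[0,0,0]},{"grip":0.3,"offset":[0,0,0],"angular":[0,0,0]},{"grip":0.3,"offset":[0,0,-15],"angular":[0,0,0]},{"grip":0.3,"offset":[0,0,-50],"angular":[0,0,0]},{"grip":0.3,"offset":[25,-10,-85],"angular":[0,0,0]},{"grip":0.3,"offset":[65,-35,-105],"angular":[0,0,0]},{"grip":0.3,"offset":[105,-60,-105],"angular":[0,0,0]},{"grip":0.3,"offset":[145,-85,-105],"angular":[0,0,0]},{"grip":0.3,"offset":[185,-110,-105],"angular":[0,0,0]}]'
python3 go.py 0.4535 0.12 0.13 0
```

```text
t: 8.35
tcp_pos: [0.4812, 0.0498, 0.1307]
tool_rot: [0.707, 0.708, 0.001, 0.001]
force: [0.9, 1.2, -0.3]
finger_gap: 0.7
offset [70.2, -27.6, 0.6] angular [0.1, 0.0, 0.1]
```

```bash
python3 -m crank '[{"grip":0.3,"offset":[40,-16,0],"angular":[0,0,0]},{"grip":0.3,"offset":[70,-28,0],"angular":[0,0,0]},{"grip":0.3,"offset":[70,-28,0],"angular":[0,0,0]},{"grip":0.3,"offset":[70,-28,0],"angular":[0,0,0]}]'
python3 - <<'E'
from h import *
s=vision.snapshot("wrist"); save(s,"w6.png"); print(manip.sense()["tcp_pos"])
t=vision.snapshot("top"); save(t,"t6z.png",(220,150,360,250),5)
E
```

```text
t: 8.75
tcp_pos: [0.454, 0.1191, 0.1302]
tool_rot: [0.706, 0.709, 0.001, 0.001]
force: [0.4, -0.5, 0.6]
finger_gap: 0.7
[0.45461914 0.11839165 0.13005353]
```

View pics/w6.png

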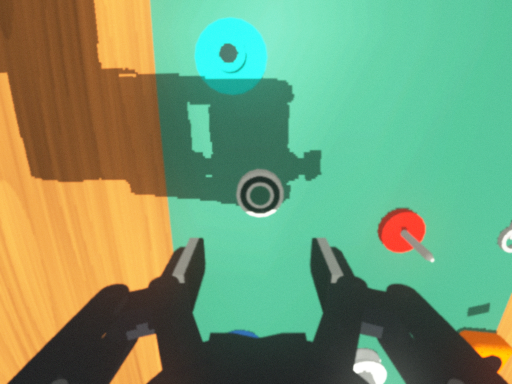

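View pics/t6z.png

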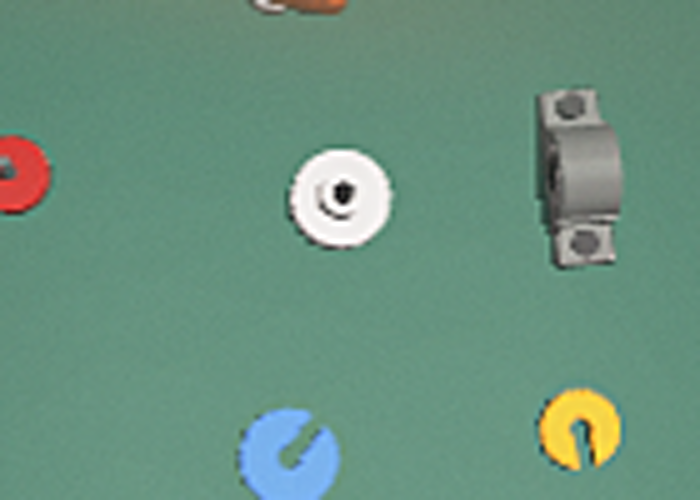

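The pulley stands near the block's axis in the top view. In the wrist view the bearing is at (260,193), the red base at (402,231) and the post tip at (432,260).

```bash
python3 - <<'E'
from h import *
t=vision.snapshot("top"); g=lambda a: np.array(a)/5+[220,150]-.4
b=ray(t,g([[572,105],[585,241]]),.018); p=ray(t,g([[342,199]]),.018); h=ray(t,g([[344,192]]),.042)
v=(b[0]-b[1])[:2]; v/=np.linalg.norm(v); y=np.array([-v[1],v[0]])
for q in (p,h): d=q[0,:2]-b.mean(0)[:2]; print("top: x,y in block",d@v,d@y)
s=vision.snapshot("wrist")
M=masks(s)
for k in ("red",):
  for c,st,m in blobs(M[k],200,(370,200,440,260)):
    cc=cv2.minEnclosingCircle(cv2.findContours(m.astype(np.uint8),0,1)[0][0]); e=cv2.fitEllipse(cv2.findContours(m.astype(np.uint8),0,1)[0][0]); print(k,c,cc,e,ray(s,cc[0],.012),ray(s,e[0],.012))
save(s,"w6z.png",(220,150,300,230),6)
print(ray(s,[260,193],.012), ray(s,[431.5,259.5],.065))
E
```

```text
top: x,y in block -0.0062843958498755076 0.14787847647046745
top: x,y in block -0.005336529631454907 0.14824887390985986
red [401.13775934 228.29792531] ((401.9942626953125, 230.4770050048828), 22.67718505859375) ((401.279296875, 228.4018096923828), (36.71433639526367, 43.905181884765625), 52.133270263671875) [[0.60726886 0.06995627 0.012     ]] [[0.60605343 0.07238444 0.012     ]]
[[0.45747141 0.11155611 0.012     ]] [[0.60855617 0.06772942 0.065     ]]
```

View pics/w6z.png

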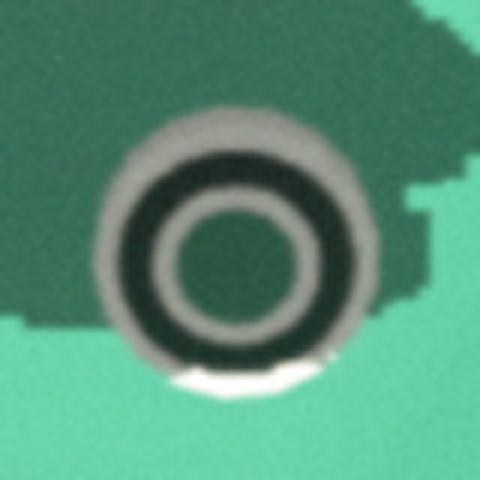

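```bash
python3 go.py 0.4565 0.1105 0.006 0
```

```text
offset [-7.1, 1.7, 123.6] angular [0.1, 0.0, 0.0]
```

```bash
python3 -m crank '[{"grip":0.3,"offset":[-7,2,40],"angular":[0,0,0]},{"grip":0.3,"offset":[-7,2,80],"angular":[0,0,0]},{"grip":0.3,"offset":[-7,2,105],"angular":[0,0,0]},{"grip":0.3,"offset":[-7,2,115],"angular":[0,0,0]},{"grip":0.3,"offset":[-7,2,120],"angular":[0,0,0]},{"grip":0.3,"offset":[-7,2,124],"angular":[0,0,0]},{"grip":0.3,"offset":[-7,2,124],"angular":[0,0,0]}]'
python3 - <<'E'
from h import *
s=vision.snapshot("wrist"); save(s,"w7.png"); print(manip.sense()["tcp_pos"])
E
```

```text
t: 9.65
tcp_pos: [0.4562, 0.1115, 0.0058]
tool_rot: [0.706, 0.708, 0.0, 0.0]
force: [0.3, 0.1, 0.3]
finger_gap: 0.701
[0.45623902 0.11157155 0.00606188]
```

View pics/w7.png

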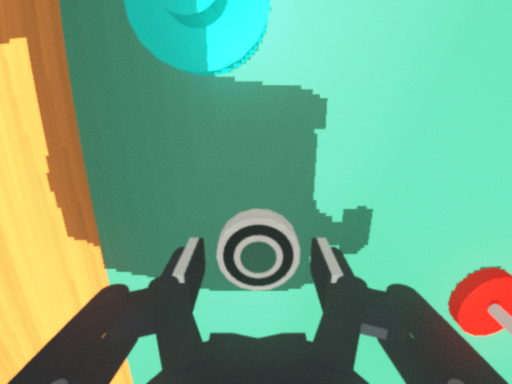

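The bearing's centre is at (259,256), between the pads.

```bash
python3 - <<'E'
from h import *
s=vision.snapshot("wrist"); print(ray(s,[259,255.5],.014))
E
python3 -m crank '[{"grip":0.3,"offset":[0,0,2],"angular":[0,0,0]},{"grip":0.3,"offset":[0,0,4],"angular":[0,0,0]},{"grip":0.3,"offset":[0,0,4],"angular":[0,0,0]},{"grip":1,"offset":[0,0,4],"angular":[0,0,0]},{"grip":1,"offset":[0,0,4],"angular":[0,0,0]},{"grip":1,"offset":[0,0,4],"angular":[0,0,0]},{"grip":1,"offset":[0,0,4],"angular":[0,0,0]}]' 50
```

```text
[[0.45698671 0.11189784 0.014     ]]
t: 10.45
tcp_pos: [0.4557, 0.1116, 0.0019]
tool_rot: [0.706, 0.708, 0.0, 0.0]
force: [-0.1, 0.0, 5.1]
finger_gap: 0.525
```

```bash
python3 go.py 0.600 -0.2115 0.1 4.6; python3 -m crank '[{"grip":1,"offset":[0,0,-20],"angular":[0,0,0]},{"grip":1,"offset":[0,0,-50],"angular":[0,0,0]},{"grip":1,"offset":[-20,10,-85],"angular":[0,0,0]},{"grip":1,"offset":[-60,28,-110],"angular":[0,0,0]},{"grip":1,"offset":[-100,46,-120],"angular":[0,0,0]},{"grip":1,"offset":[-140,64,-120],"angular":[0,0,0]},{"grip":1,"offset":[-180,82,-120],"angular":[0,0,0]},{"grip":1,"offset":[-220,100,-120],"angular":[0,0,-2]},{"grip":1,"offset":[-260,118,-120],"angular":[0,0,-4]},{"grip":1,"offset":[-300,136,-120],"angular":[0,0,-5]}]'
python3 go.py 0.600 -0.2115 0.015 4.6;python3 - <<'E'
from h import *
s=vision.snapshot("wrist"); save(s,"w8.png")
E
```

```text
offset [-323.4, 143.7, -98.1] angular [0.0, 0.0, -4.5]
t: 11.45
tcp_pos: [0.592, -0.1895, 0.1209]
tool_rot: [0.675, 0.738, -0.0, -0.001]
force: [0.4, 2.1, -1.7]
finger_gap: 0.52
offset [-22.7, 6.1, 105.8] angular [-0.1, -0.1, 0.6]
```

View pics/w8.png

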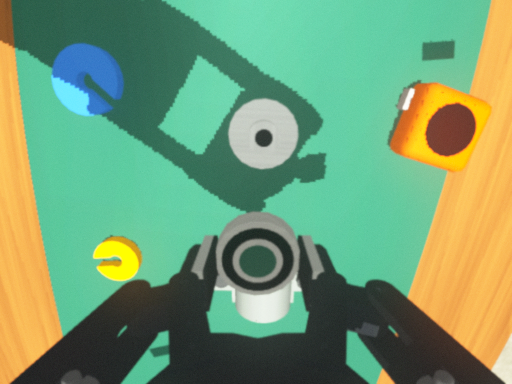

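The bearing is held at (259,258), and the pulley stands behind it at (264,133). Now I lower it.

```bash
python3 -m crank '[{"grip":1,"offset":[-15,4,15],"angular":[0,0,0]},{"grip":1,"offset":[-23,6,50],"angular":[0,0,0]},{"grip":1,"offset":[-23,6,85],"angular":[0,0,0]},{"grip":1,"offset":[-23,6,102],"angular":[0,0,0]},{"grip":1,"offset":[-23,6,108],"angular":[0,0,0]},{"grip":1,"offset":[-23,6,112],"angular":[0,0,0]},{"grip":1,"offset":[-23,6,112],"angular":[0,0,0]}]'
python3 go.py 0.600 -0.2115 0.0025 4.6
```

```text
t: 12.2
tcp_pos: [0.6008, -0.2105, 0.01]
tool_rot: [0.675, 0.738, 0.0, 0.001]
force: [-0.3, -0.6, -1.4]
finger_gap: 0.521
offset [-0.9, -0.9, 7.5] angular [0.1, 0.0, 0.5]
```

```bash
python3 -m crank '[{"grip":1,"offset":[-1,-1,4],"angular":[0,0,0]},{"grip":1,"offset":[-1,-1,6.5],"angular":[0,0,0]},{"grip":1,"offset":[-1,-1,8],"angular":[0,0,0]},{"grip":1,"offset":[-1,-1,8],"angular":[0,0,0]}]'
python3 -m crank '[{"grip":0.25,"offset":[0,0,0],"angular":[0,0,0]},{"grip":0.25,"offset":[0,0,0],"angular":[0,0,0]},{"grip":0.25,"offset":[0,0,0],"angular":[0,0,0]},{"grip":0.15,"offset":[0,0,-15],"angular":[0,0,0]},{"grip":0.1,"offset":[0,0,-40],"angular":[0,0,0]},{"grip":0.1,"offset":[0,0,-80],"angular":[0,0,0]},{"grip":0.1,"offset":[10,-10,-120],"angular":[0,0,0]},{"grip":0.1,"offset":[10,-40,-140],"angular":[0,0,0]},{"grip":0.1,"offset":[10,-80,-140],"angular":[0,0,0]},{"grip":0.1,"offset":[10,-120,-140],"angular":[0,0,0]}]'
python3 - <<'E'
from h import *
s=vision.snapshot("wrist"); save(s,"w9.png"); 
t=vision.snapshot("top"); save(t,"t9z.png",(220,150,360,250),5)
E
```

```text
t: 12.6
tcp_pos: [0.5996, -0.2117, 0.0019]
tool_rot: [0.675, 0.738, 0.0, 0.0]
force: [-0.6, -0.2, 1.8]
finger_gap: 0.525
t: 13.6
tcp_pos: [0.4787, -0.2127, 0.1436]
tool_rot: [0.674, 0.738, 0.0, 0.002]
force: [-0.8, -1.6, 0.8]
finger_gap: 0.898
```

View pics/w9.png

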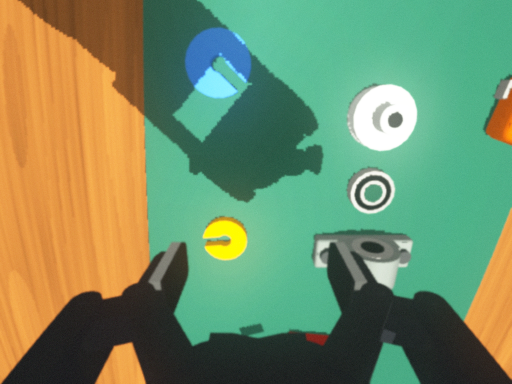

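View pics/t9z.png

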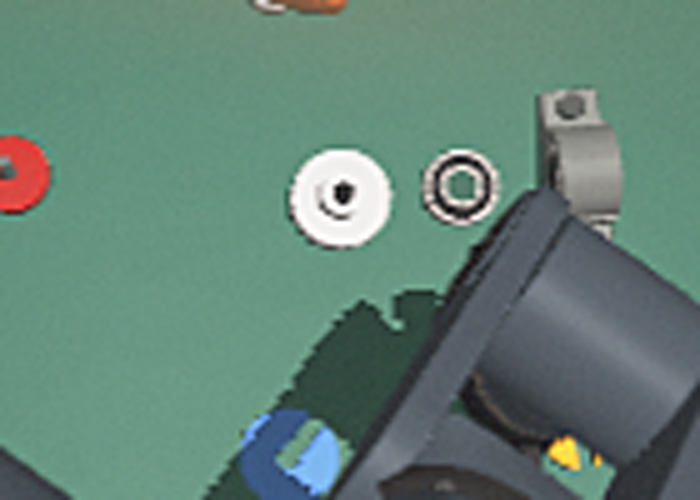

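The bearing is down between the pulley and the block. Next is the blue spacer.

```bash
python3 go.py 0.423 -0.095 0.13 42
```

```text
offset [119.4, -40.0, 12.7] angular [-0.2, -0.3, -37.0]
```

```bash
python3 -m crank '[{"grip":0.1,"offset":[40,-14,4],"angular":[0,0,-8]},{"grip":0.1,"offset":[80,-28,8],"angular":[0,0,-16]},{"grip":0.1,"offset":[119,-40,13],"angular":[0,0,-24]},{"grip":0.1,"offset":[119,-40,13],"angular":[0,0,-32]},{"grip":0.1,"offset":[119,-40,13],"angular":[0,0,-37]},{"grip":0.1,"offset":[119,-40,13],"angular":[0,0,-37]}]'
python3 - <<'E'
from h import *
s=vision.snapshot("wrist"); save(s,"w10.png"); 
M=masks(s)["blue"]
for c,st,m in blobs(M,400,(150,60,380,300)):
    cn=cv2.findContours(m.astype(np.uint8),0,1)[0][0]; print(c,st,cv2.minEnclosingCircle(cn), ray(s,cv2.minEnclosingCircle(cn)[0],.012))
E
```

```text
t: 14.3
tcp_pos: [0.4295, -0.0973, 0.1291]
tool_rot: [0.405, 0.914, -0.0, 0.001]
force: [1.1, -1.3, -0.9]
finger_gap: 0.898
[254.95891065 184.44147157] [ 226  161   61   58 2093] ((255.8000030517578, 189.5), 30.303396224975586) [[ 0.43068259 -0.0998275   0.012     ]]
```

View pics/w10.png

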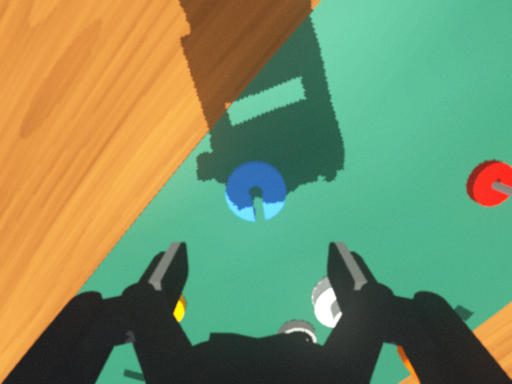

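```bash
python3 - <<'E'
from h import *
s=vision.snapshot("wrist"); save(s,"w10z.png",(215,150,297,232),6); print(manip.sense()["tcp_pos"])
E
```

```text
[ 0.42936106 -0.0976606   0.12885428]
```

View pics/w10z.png

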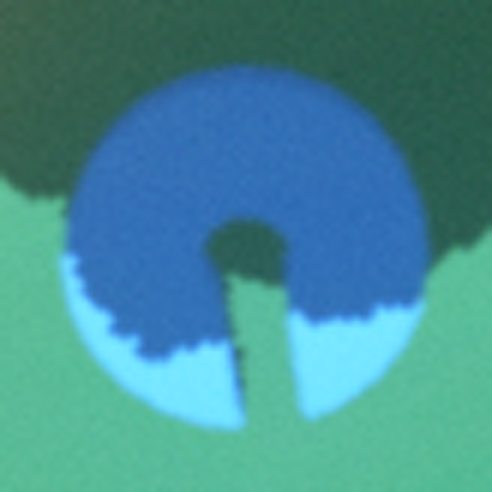

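The slot runs about 8° off the tool's x axis. I align the jaws across it at psi ≈ 50.

```bash
python3 - <<'E'
from h import *
s=vision.snapshot("wrist"); print(ray(s,[255.8,191.8],.012))
E
python3 go.py 0.4305 -0.1015 0.03 50.5
```

```text
[[ 0.43198215 -0.10185985  0.012     ]]
offset [-3.6, -1.6, 98.7] angular [0.0, 0.1, -8.5]
```

```bash
python3 -m crank '[{"grip":0.05,"offset":[-4,-2,30],"angular":[0,0,-5]},{"grip":0.05,"offset":[-4,-2,60],"angular":[0,0,-8.5]},{"grip":0.05,"offset":[-4,-2,85],"angular":[0,0,-8.5]},{"grip":0.05,"offset":[-4,-2,98],"angular":[0,0,-8.5]},{"grip":0.05,"offset":[-4,-2,98],"angular":[0,0,-8.5]}]'
python3 - <<'E'
from h import *
s=vision.snapshot("wrist"); save(s,"w11.png"); print(manip.sense()["tcp_pos"])
E
```

```text
t: 14.95
tcp_pos: [0.429, -0.1016, 0.0288]
tool_rot: [0.338, 0.941, 0.0, -0.002]
force: [-0.2, 0.2, 1.2]
finger_gap: 0.953
[ 0.42946866 -0.10179382  0.0296688 ]
```

View pics/w11.png

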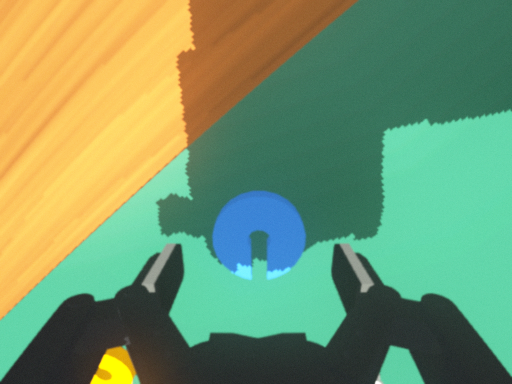

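The slot now points straight down the image, and the disc centre is at about (259,237).

```bash
python3 - <<'E'
from h import *
s=vision.snapshot("wrist"); print(ray(s,[258.8,237],.012)); st=manip.sense()
print(Ro.from_quat(st["tool_rot"]).inv().apply(ray(s,[258.8,237],.012)[0]-st["tcp_pos"])*1000)
E
```

```text
[[ 0.4318816  -0.10178976  0.012     ]]
[-1.43114559  1.3815978  18.34642192]
```

```bash
python3 -m crank '[{"grip":0.05,"offset":[-1.5,1.5,15],"angular":[0,0,0]},{"grip":0.05,"offset":[-1.5,1.5,25],"angular":[0,0,0]},{"grip":0.05,"offset":[-1.5,1.5,30],"angular":[0,0,0]},{"grip":0.05,"offset":[-1.5,1.5,32],"angular":[0,0,0]},{"grip":0.05,"offset":[-1.5,1.5,32],"angular":[0,0,0]}]'
python3 - <<'E'
from h import *
s=vision.snapshot("side"); p=proj(s,[.43,-.1,.02])[0].astype(int); print(p); save(s,"s12.png",(p[0]-45,p[1]-40,p[0]+45,p[1]+40),7)
E
```

```text
t: 15.55
tcp_pos: [0.4317, -0.1014, -0.0016]
tool_rot: [0.337, 0.942, 0.0, -0.0]
force: [-0.3, -0.5, -0.1]
finger_gap: 0.951
[315 191]
```

View pics/s12.png

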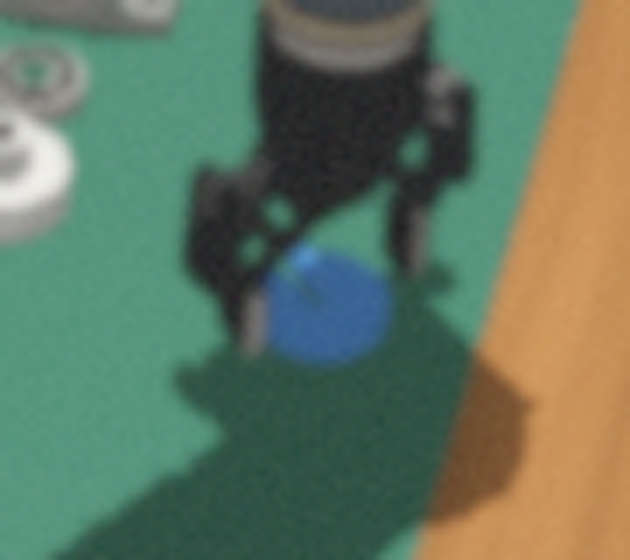

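The fingers straddle the disc. Now I close.

```bash
python3 -m crank '[{"grip":1,"offset":[0,0,0],"angular":[0,0,0]},{"grip":1,"offset":[0,0,0],"angular":[0,0,0]},{"grip":1,"offset":[0,0,0],"angular":[0,0,0]},{"grip":1,"offset":[0,0,0],"angular":[0,0,0]},{"grip":1,"offset":[0,0,0],"angular":[0,0,0]}]' 60
python3 - <<'E'
from h import *
s=vision.snapshot("wrist"); save(s,"w12.png"); print(manip.sense())
E
```

```text
t: 16.1
tcp_pos: [0.4319, -0.1015, -0.0007]
tool_rot: [0.337, 0.942, -0.0, 0.001]
force: [-0.4, 0.1, 8.0]
finger_gap: 0.667
{'t': 16.15, 'q': array([-4.83757081e-01,  7.53350855e-01,  2.03869149e+00,  5.88029634e-06,
        3.48372673e-01, -1.36722386e+00]), 'qd': array([-0.00121641,  0.00078425,  0.00072853, -0.00054096,  0.00200384,
        0.00024448]), 'tau': array([-2.15188198e-02, -3.40548241e+01, -1.79906733e+00,  2.17858105e-03,
       -1.98752512e-01,  4.21218738e-04]), 'tcp_pos': array([ 0.43187917, -0.10151897, -0.00070128]), 'tool_rot': array([ 3.36942370e-01,  9.41525089e-01, -8.12237402e-05,  5.83188904e-04]), 'force': array([-0.51569033, -0.45453552,  8.81346048]), 'ft_torque': array([0.08737032, 0.11605706, 0.06757507]), 'finger_gap': 0.6666169381831064}
```

View pics/w12.png

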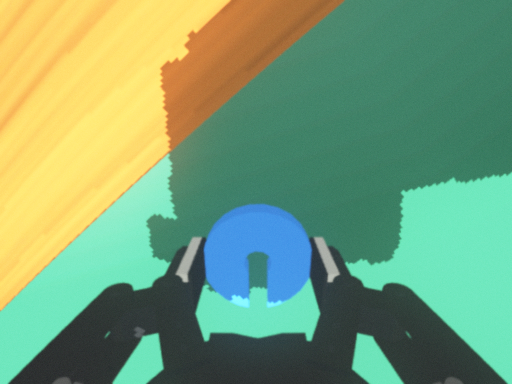

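The blue spacer is gripped with its underside at about TCP level. I carry it to just short of the stand and look.

```bash
python3 -m crank '[{"grip":1,"offset":[0,0,-15],"angular":[0,0,0]},{"grip":1,"offset":[0,0,-45],"angular":[0,0,0]},{"grip":1,"offset":[0,0,-85],"angular":[0,0,0]},{"grip":1,"offset":[0,0,-120],"angular":[0,0,0]},{"grip":1,"offset":[0,0,-125],"angular":[0,0,0]}]'
python3 go.py 0.607 0.008 0.125 0
```

```text
t: 16.65
tcp_pos: [0.4335, -0.1022, 0.1266]
tool_rot: [0.337, 0.942, -0.001, 0.004]
force: [-0.3, 0.7, -1.8]
finger_gap: 0.666
offset [-64.2, 195.3, 2.3] angular [0.3, 0.4, 50.6]
```

```bash
python3 -m crank '[{"grip":1,"offset":[-10,30,0],"angular":[0,0,7]},{"grip":1,"offset":[-20,60,0],"angular":[0,0,14]},{"grip":1,"offset":[-32,95,0],"angular":[0,0,21]},{"grip":1,"offset":[-43,130,0],"angular":[0,0,28]},{"grip":1,"offset":[-54,165,0],"angular":[0,0,35]},{"grip":1,"offset":[-64,190,0],"angular":[0,0,42]},{"grip":1,"offset":[-64,195,0],"angular":[0,0,48]},{"grip":1,"offset":[-64,195,0],"angular":[0,0,50.5]},{"grip":1,"offset":[-64,195,0],"angular":[0,0,50.5]}]'
python3 - <<'E'
from h import *
for n in ("wrist","top","side"):
    s=vision.snapshot(n); save(s,n+"13.png")
    if n!="wrist":
        p=proj(s,[.607,.067,.03])[0].astype(int); print(n,p); save(s,n+"13z.png",(p[0]-30,p[1]-30,p[0]+30,p[1]+30),8)
print(manip.sense()["tcp_pos"])
E
```

```text
t: 17.55
tcp_pos: [0.6037, 0.0092, 0.1213]
tool_rot: [0.706, 0.708, -0.001, -0.001]
force: [0.5, 0.1, -2.3]
finger_gap: 0.661
top [221 183]
side [244 213]
[0.60404872 0.00862165 0.12227903]
```

View pics/wrist13.png

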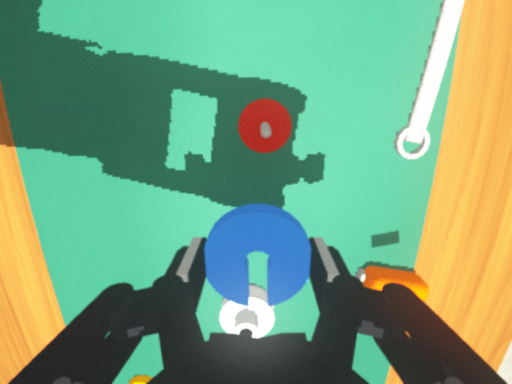

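View pics/top13z.png

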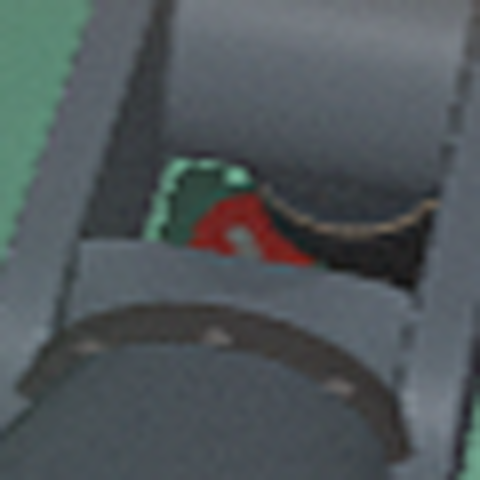

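View pics/side13z.png

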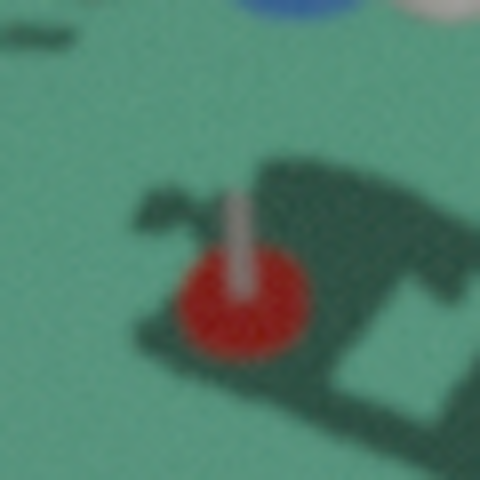

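The wrist view shows the post nearly end-on at (265,128) and the held blue disc at (258,254).

```bash
python3 - <<'E'
from h import *
s=vision.snapshot("wrist"); save(s,"w13a.png",(235,95,295,155),8); save(s,"w13b.png",(200,195,316,311),5)
E
```

```text
(no output)
```

View pics/w13a.png

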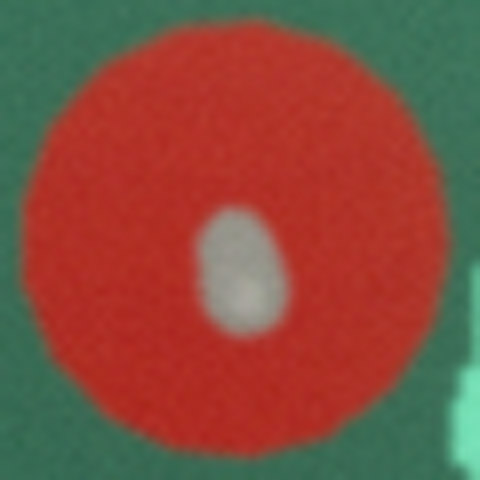

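View pics/w13b.png

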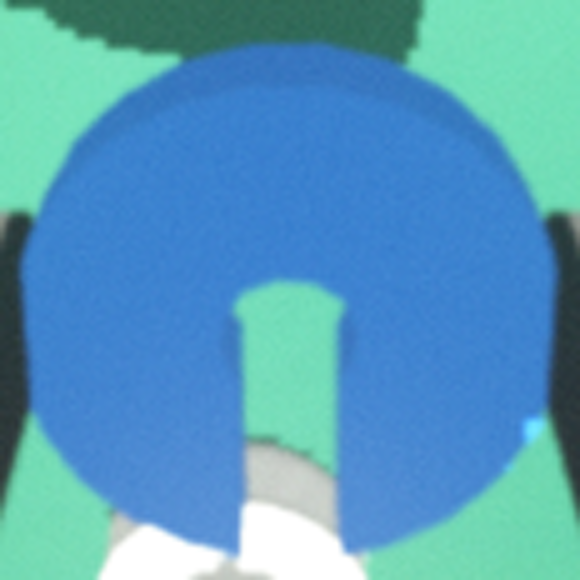

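```bash
python3 - <<'E'
from h import *
s=vision.snapshot("wrist"); st=manip.sense(); T=lambda P:(Ro.from_quat(st["tool_rot"]).inv().apply(P-st["tcp_pos"])*1000).round(1)
z=st["tcp_pos"][2]+.0127
a=lambda P:np.array(P)/5+[200,195]-.4
print("edge+x, hole edge+x, slot corners, left/right corners of hole edge",T(ray(s,a([[290,83],[290,282],[238,556],[345,552],[33,400],[550,400]]),z)).tolist())
b=lambda P:np.array(P)/8+[235,95]-.44
print("base",T(ray(s,b([[236,237]]),.012)),"tip",T(ray(s,b([[246,298]]),.064)),st["tcp_pos"])
print(ray(s,b([[236,237]]),.012),ray(s,b([[246,298]]),.064))
E
```

```text
edge+x, hole edge+x, slot corners, left/right corners of hole edge [[29.0, -0.2, -12.7], [6.2, -0.2, -12.7], [-29.8, -6.1, -12.7], [-29.2, 6.1, -12.7], [-8.7, -28.3, -12.7], [-8.6, 28.3, -12.7]]
base [[ 60.9   5.5 110.9]] tip [[60.1  5.2 58.9]] [0.60445141 0.00844704 0.12285015]
[[0.60975472 0.0693776  0.012     ]] [[0.60951128 0.06853908 0.064     ]]
```

```bash
python3 -m crank '[{"grip":1,"offset":[20,2,0],"angular":[0,0,0]},{"grip":1,"offset":[45,4,0],"angular":[0,0,0]},{"grip":1,"offset":[60,5,10],"angular":[0,0,0]},{"grip":1,"offset":[60,5,25],"angular":[0,0,0]},{"grip":1,"offset":[60,5,40],"angular":[0,0,0]},{"grip":1,"offset":[60,5,40],"angular":[0,0,0]},{"grip":1,"offset":[60,5,40],"angular":[0,0,0]}]'
python3 - <<'E'
from h import *
s=vision.snapshot("wrist"); save(s,"w14.png",(200,195,316,311),5); print(manip.sense()["tcp_pos"])
t=vision.snapshot("side"); p=proj(t,[.609,.069,.06])[0].astype(int); print(p); save(t,"s14.png",(p[0]-40,p[1]-40,p[0]+40,p[1]+40),7)
E
```

```text
t: 18.5
tcp_pos: [0.6092, 0.0678, 0.0821]
tool_rot: [0.707, 0.707, -0.001, -0.001]
force: [-0.4, 0.1, -2.1]
finger_gap: 0.667
[0.60985186 0.06780562 0.08283166]
[242 207]
```

View pics/w14.png

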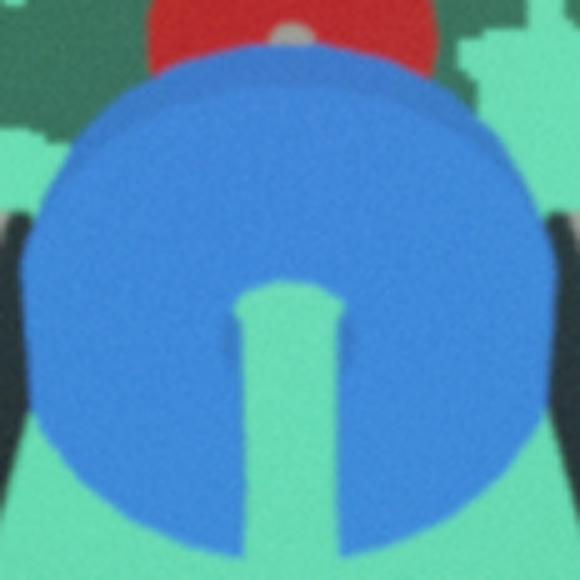

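View pics/s14.png

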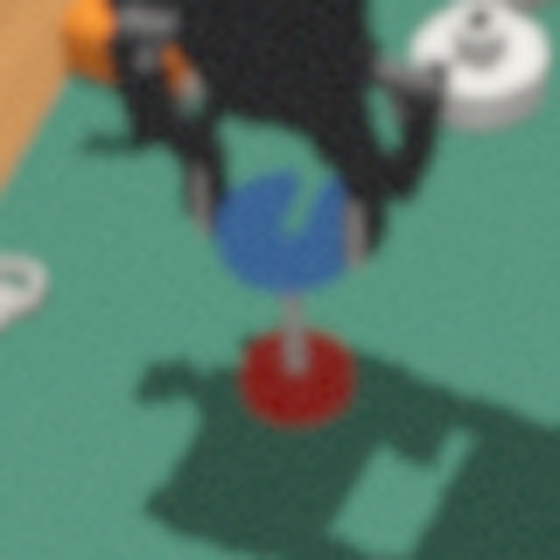

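Across the jaws the post column (292) matches the disc (290). I lower step by step and watch the force.

```bash
python3 -m crank '[{"grip":1,"offset":[1,0,8],"angular":[0,0,0]},{"grip":1,"offset":[1,0,14],"angular":[0,0,0]},{"grip":1,"offset":[1,0,18],"angular":[0,0,0]},{"grip":1,"offset":[1,0,21],"angular":[0,0,0]},{"grip":1,"offset":[1,0,23],"angular":[0,0,0]},{"grip":1,"offset":[1,0,23],"angular":[0,0,0]}]'
python3 - <<'E'
from h import *
s=vision.snapshot("wrist"); save(s,"w15.png",(200,195,316,311),5); print(manip.sense()["tcp_pos"],manip.sense()["force"])
t=vision.snapshot("side"); p=(242,207); save(t,"s15.png",(p[0]-40,p[1]-40,p[0]+40,p[1]+40),7)
E
```

```text
t: 19.2
tcp_pos: [0.6096, 0.0697, 0.06]
tool_rot: [0.706, 0.708, -0.0, -0.0]
force: [-0.2, -0.6, -1.9]
finger_gap: 0.665
[0.60979373 0.06971477 0.06020568] [-0.97760393  0.44056926 -2.11605177]
```

View pics/w15.png

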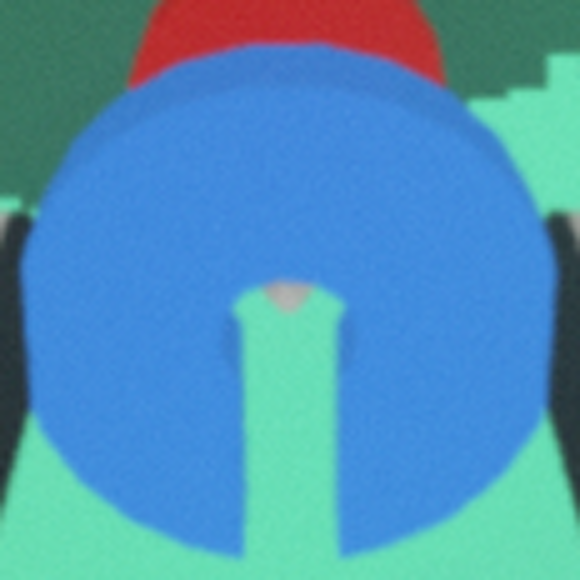

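View pics/s15.png

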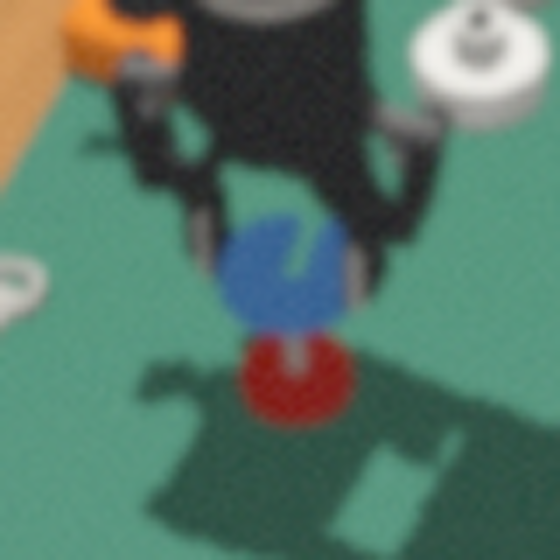

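The post tip now shows in the hole at zoomed (288,305), with no contact force.

```bash
python3 - <<'E'
from h import *
s=vision.snapshot("wrist"); st=manip.sense(); T=lambda P:(Ro.from_quat(st["tool_rot"]).inv().apply(P-st["tcp_pos"])*1000).round(1)
a=lambda P:np.array(P)/5+[200,195]-.4
print(T(ray(s,a([[288,312],[265,283],[312,283]]),.065)),T(ray(s,a([[288,282],[238,556],[345,552]]),.0725)))
E
```

```text
[[-2.6 -0.3 -4.5]
 [ 1.1 -2.9 -4.5]
 [ 1.1  2.4 -4.5]] [[  5.7  -0.3 -12. ]
 [-30.6  -6.1 -12. ]
 [-30.    6.3 -12. ]]
```

```bash
python3 -m crank '[{"grip":1,"offset":[1.2,0,4],"angular":[0,0,0]},{"grip":1,"offset":[1.2,0,10],"angular":[0,0,0]},{"grip":1,"offset":[1.2,0,17],"angular":[0,0,0]},{"grip":1,"offset":[1.2,0,24],"angular":[0,0,0]},{"grip":1,"offset":[1.2,0,31],"angular":[0,0,0]},{"grip":1,"offset":[1.2,0,37],"angular":[0,0,0]},{"grip":1,"offset":[1.2,0,42],"angular":[0,0,0]},{"grip":1,"offset":[1.2,0,45],"angular":[0,0,0]},{"grip":1,"offset":[1.2,0,46],"angular":[0,0,0]}]'
python3 - <<'E'
from h import *
s=vision.snapshot("wrist"); save(s,"w16.png",(200,195,316,311),5); print(manip.sense()["tcp_pos"],manip.sense()["force"])
E
```

```text
t: 20.25
tcp_pos: [0.6096, 0.0709, 0.0139]
tool_rot: [0.706, 0.708, -0.0, -0.0]
force: [0.2, -0.1, -2.6]
finger_gap: 0.664
[0.60972049 0.07086439 0.01397359] [-0.18870612  0.22653031 -3.146757  ]
```

View pics/w16.png

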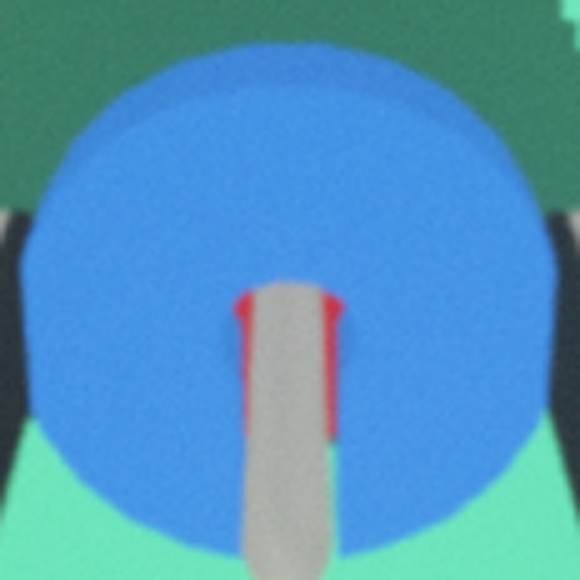

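Threaded, with no side load. I seat it and release.

```bash
python3 -m crank '[{"grip":1,"offset":[0,0,1],"angular":[0,0,0]},{"grip":1,"offset":[0,0,2],"angular":[0,0,0]},{"grip":1,"offset":[0,0,2.5],"angular":[0,0,0]},{"grip":1,"offset":[0,0,2.5],"angular":[0,0,0]}]'
python3 -m crank '[{"grip":0.15,"offset":[0,0,2.5],"angular":[0,0,0]},{"grip":0.15,"offset":[0,0,2.5],"angular":[0,0,0]},{"grip":0.15,"offset":[0,0,2.5],"angular":[0,0,0]},{"grip":0.1,"offset":[0,0,-10],"angular":[0,0,0]},{"grip":0.1,"offset":[0,0,-40],"angular":[0,0,0]},{"grip":0.1,"offset":[0,0,-80],"angular":[0,0,0]},{"grip":0.1,"offset":[0,0,-120],"angular":[0,0,0]},{"grip":0.1,"offset":[0,0,-130],"angular":[0,0,0]},{"grip":0.1,"offset":[0,0,-130],"angular":[0,0,0]}]'
python3 - <<'E'
from h import *
s=vision.snapshot("wrist"); save(s,"w17.png"); print(manip.sense()["tcp_pos"],manip.sense()["force"])
t=vision.snapshot("side"); p=(242,207); save(t,"s17.png",(p[0]-40,p[1]-40,p[0]+40,p[1]+40),7)
E
```

```text
t: 20.7
tcp_pos: [0.6098, 0.0709, 0.0119]
tool_rot: [0.706, 0.708, 0.0, 0.0]
force: [-0.2, -0.7, -3.3]
finger_gap: 0.666
t: 21.6
tcp_pos: [0.6114, 0.0708, 0.1449]
tool_rot: [0.706, 0.708, 0.002, 0.002]
force: [0.0, -0.1, -0.8]
finger_gap: 0.902
[0.60991212 0.07086799 0.14282838] [-0.71071751  0.17956509 -0.49572388]
```

View pics/w17.png

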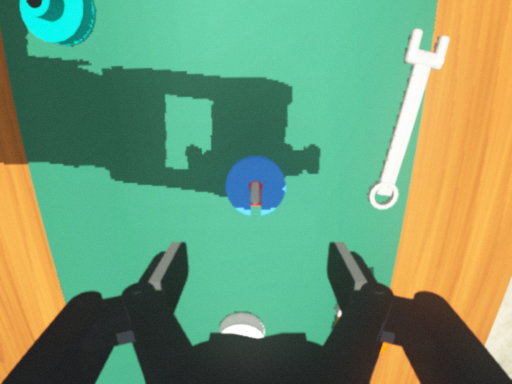

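View pics/s17.png

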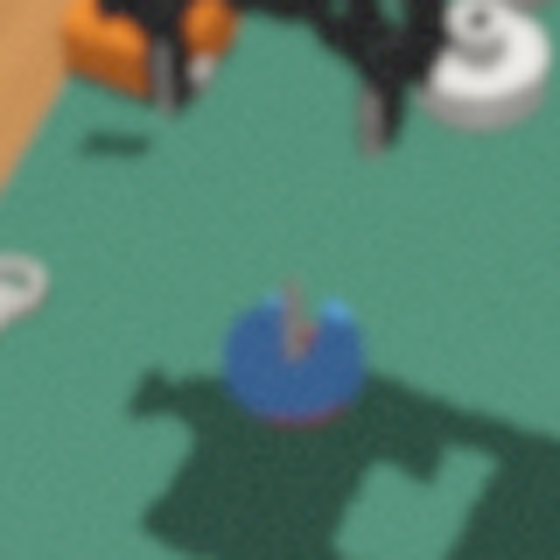

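The blue spacer is seated on the red base, with its slot toward −y. Next is the yellow one.

```bash
python3 go.py 0.466 -0.283 0.135 -83
```

```text
offset [-353.6, -143.7, 6.6] angular [-0.1, 0.1, 83.1]
```

```bash
python3 -m crank '[{"grip":0.1,"offset":[-36,-15,0],"angular":[0,0,8]},{"grip":0.1,"offset":[-72,-29,0],"angular":[0,0,16]},{"grip":0.1,"offset":[-108,-44,0],"angular":[0,0,24]},{"grip":0.1,"offset":[-144,-58,0],"angular":[0,0,32]},{"grip":0.1,"offset":[-180,-73,0],"angular":[0,0,40]},{"grip":0.15,"offset":[-216,-88,0],"angular":[0,0,48]},{"grip":0.2,"offset":[-252,-102,0],"angular":[0,0,56]},{"grip":0.2,"offset":[-288,-117,3],"angular":[0,0,64]},{"grip":0.2,"offset":[-324,-132,6],"angular":[0,0,72]},{"grip":0.2,"offset":[-350,-143,6],"angular":[0,0,80]}]'
python3 go.py 0.466 -0.283 0.135 -83
```

```text
t: 22.7
tcp_pos: [0.4653, -0.2805, 0.1333]
tool_rot: [0.996, 0.085, -0.002, -0.002]
force: [0.8, -0.5, -1.0]
finger_gap: 0.797
offset [0.3, 2.6, -1.7] angular [-0.2, 0.2, 2.7]
```

```bash
python3 -m crank '[{"grip":0.2,"offset":[0,2,0],"angular":[0,0,2.7]},{"grip":0.2,"offset":[0,2,0],"angular":[0,0,2.7]}]'
python3 - <<'E'
from h import *
s=vision.snapshot("wrist"); save(s,"w18.png"); print(manip.sense()["tcp_pos"])
M=masks(s)["yellow"]
for c,st,m in blobs(M,300): 
    e=cv2.minEnclosingCircle(cv2.findContours(m.astype(np.uint8),0,1)[0][0]);print(c,st,e)
    x,y,w,h=st[:4]; save(s,"w18z.png",(int(x)-10,int(y)-10,int(x)+65,int(y)+65),7); print(x,y)
E
```

```text
t: 22.9
tcp_pos: [0.4664, -0.2817, 0.1338]
tool_rot: [0.998, 0.064, -0.001, -0.002]
force: [-0.0, 0.0, -0.0]
finger_gap: 0.799
[ 0.46664976 -0.28085092  0.13401478]
[256.80968622 197.00750341] [ 234  176   47   46 1466] ((256.78570556640625, 198.7857208251953), 23.792795181274414)
234 176
```

View pics/w18.png

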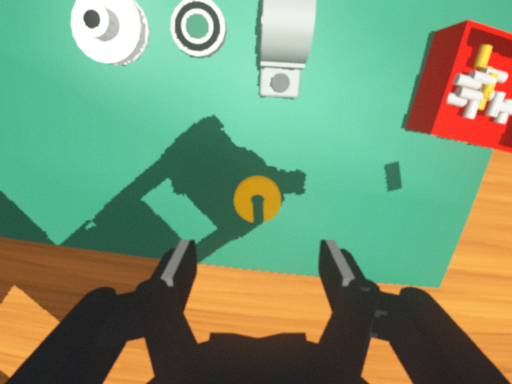

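View pics/w18z.png

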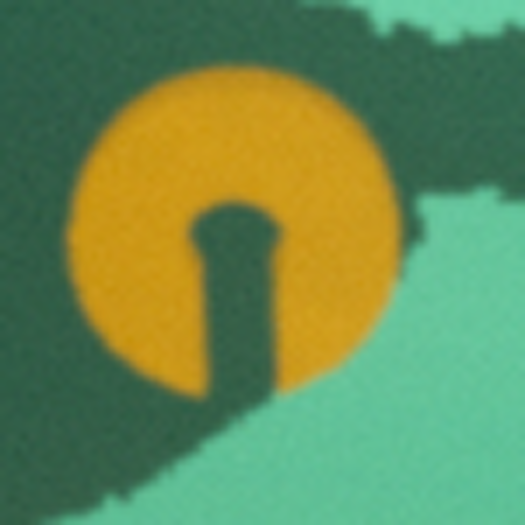

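The slot points straight down the image (about 2° off), and the yellow disc is at (257,199).

```bash
python3 - <<'E'
from h import *
s=vision.snapshot("wrist"); st=manip.sense(); T=lambda P:(Ro.from_quat(st["tool_rot"]).inv().apply(P-st["tcp_pos"])*1000).round(1)
P=ray(s,[257.2,199.6],.012); print(P,T(P))
E
```

```text
[[ 0.450638   -0.28158218  0.012     ]] [[-16.1  -0.6 122.4]]
```

```bash
python3 -m crank '[{"grip":0.2,"offset":[-10,0,35],"angular":[0,0,-2]},{"grip":0.2,"offset":[-16,-0.5,70],"angular":[0,0,-2]},{"grip":0.2,"offset":[-16,-0.5,95],"angular":[0,0,-2]},{"grip":0.2,"offset":[-16,-0.5,105],"angular":[0,0,-2]},{"grip":0.2,"offset":[-16,-0.5,105],"angular":[0,0,-2]}]'
python3 - <<'E'
from h import *
s=vision.snapshot("wrist"); save(s,"w19.png",(140,150,380,330),3); print(manip.sense()["tcp_pos"])
st=manip.sense(); T=lambda P:(Ro.from_quat(st["tool_rot"]).inv().apply(P-st["tcp_pos"])*1000).round(1)
for c,b,m in blobs(masks(s)["yellow"],300):
    print(b); x,y,w,h=b[:4]; P=ray(s,[[x+w/2-.5,y+h/2+1.5]],.012); print(P,T(P))
E
```

```text
t: 23.5
tcp_pos: [0.4514, -0.2815, 0.0294]
tool_rot: [0.997, 0.083, -0.001, -0.001]
force: [-0.4, 0.2, 0.3]
finger_gap: 0.803
[ 0.45215265 -0.28229736  0.03050919]
[ 222  196   75   73 3653]
[[ 0.451029   -0.28177663  0.012     ]] [[-1.  -0.7 18.5]]
```

View pics/w19.png

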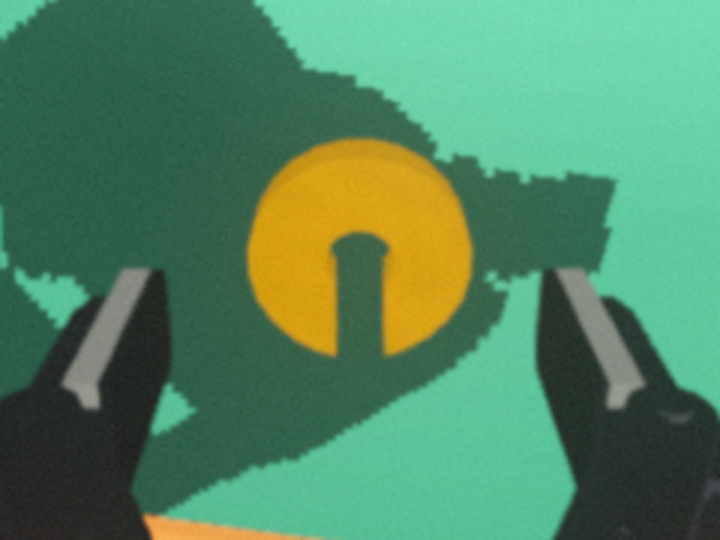

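```bash
python3 -m crank '[{"grip":0.2,"offset":[-1,-0.5,12],"angular":[0,0,0]},{"grip":0.2,"offset":[-1,-0.5,22],"angular":[0,0,0]},{"grip":0.2,"offset":[-1,-0.5,26],"angular":[0,0,0]},{"grip":0.2,"offset":[-1,-0.5,26],"angular":[0,0,0]},{"grip":1,"offset":[-1,-0.5,26],"angular":[0,0,0]},{"grip":1,"offset":[-1,-0.5,26],"angular":[0,0,0]},{"grip":1,"offset":[-1,-0.5,26],"angular":[0,0,0]},{"grip":1,"offset":[-1,-0.5,26],"angular":[0,0,0]},{"grip":1,"offset":[-1,-0.5,26],"angular":[0,0,0]}]' 50
python3 -m crank '[{"grip":1,"offset":[0,0,-15],"angular":[0,0,0]},{"grip":1,"offset":[0,0,-45],"angular":[0,0,0]},{"grip":1,"offset":[0,0,-85],"angular":[0,0,0]},{"grip":1,"offset":[0,0,-125],"angular":[0,0,0]},{"grip":1,"offset":[0,0,-140],"angular":[0,0,0]},{"grip":1,"offset":[0,0,-140],"angular":[0,0,0]}]' 
python3 go.py 0.545 0.070 0.125 -90
python3 - <<'E'
from h import *
s=vision.snapshot("wrist"); save(s,"w20.png",(140,150,380,330),3)
E
```

```text
t: 24.45
tcp_pos: [0.4511, -0.2828, 0.0056]
tool_rot: [0.997, 0.082, 0.0, 0.0]
force: [-1.2, -0.2, 5.5]
finger_gap: 0.521
t: 25.05
tcp_pos: [0.4522, -0.2838, 0.1474]
tool_rot: [0.997, 0.082, 0.002, 0.002]
force: [0.6, -0.3, -1.5]
finger_gap: 0.518
offset [149.4, -334.0, 21.3] angular [0.3, -0.2, 9.4]
```

View pics/w20.png

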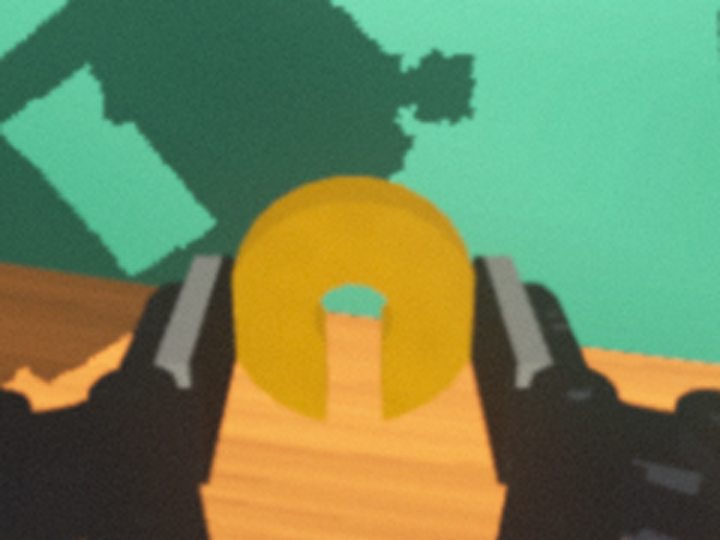

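```bash
python3 -m crank '[{"grip":1,"offset":[17,-38,0],"angular":[0,0,1]},{"grip":1,"offset":[34,-76,0],"angular":[0,0,2]},{"grip":1,"offset":[52,-116,0],"angular":[0,0,3]},{"grip":1,"offset":[70,-156,5],"angular":[0,0,4]},{"grip":1,"offset":[88,-196,10],"angular":[0,0,5]},{"grip":1,"offset":[106,-236,15],"angular":[0,0,6]},{"grip":1,"offset":[124,-276,20],"angular":[0,0,8]},{"grip":1,"offset":[140,-312,21],"angular":[0,0,9.4]},{"grip":1,"offset":[149,-334,21],"angular":[0,0,9.4]},{"grip":1,"offset":[149,-334,21],"angular":[0,0,9.4]}]' 
python3 -m crank '[{"grip":1,"offset":[0,0,0],"angular":[0,0,0]},{"grip":1,"offset":[0,0,0],"angular":[0,0,0]}]' 
python3 - <<'E'
from h import *
s=vision.snapshot("wrist"); save(s,"w21.png"); save(s,"w21a.png",(200,195,316,311),5)
E
```

```text
t: 26.1
tcp_pos: [0.5422, 0.0744, 0.1216]
tool_rot: [1.0, 0.002, -0.002, -0.0]
force: [0.3, -0.4, -1.0]
finger_gap: 0.519
t: 26.3
tcp_pos: [0.5423, 0.0704, 0.1227]
tool_rot: [1.0, -0.0, -0.001, 0.0]
force: [-0.9, 0.3, -1.2]
finger_gap: 0.522
```

View pics/w21.png

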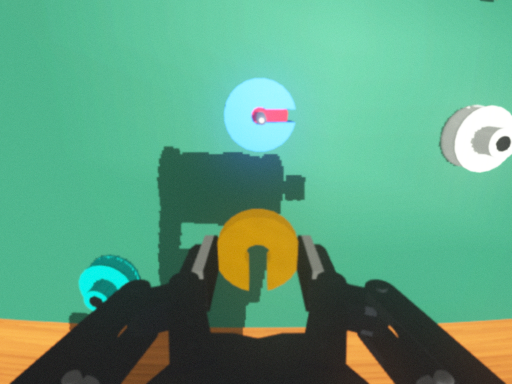

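View pics/w21a.png

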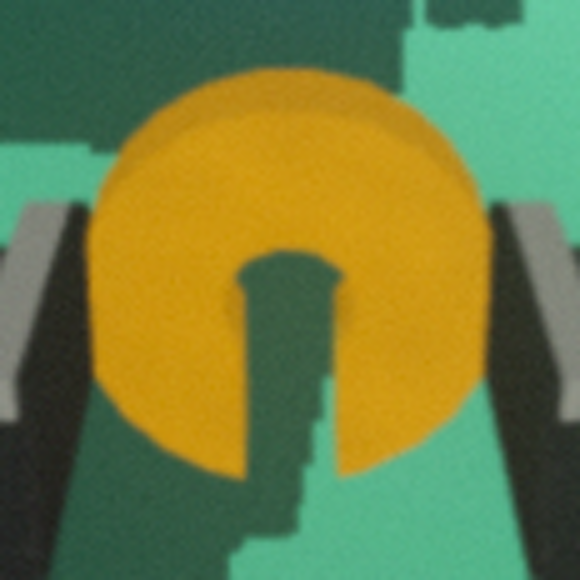

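The post is at (260,117), with the blue slot pointing right. The held yellow disc is at (258,250) with its slot pointing down, a quarter turn apart.

```bash
python3 - <<'E'
from h import *
s=vision.snapshot("wrist"); st=manip.sense(); T=lambda P:(Ro.from_quat(st["tool_rot"]).inv().apply(P-st["tcp_pos"])*1000).round(1)
save(s,"w21b.png",(220,75,300,155),6)
z=st["tcp_pos"][2]-.005+.012
a=lambda P:np.array(P)/5+[200,195]-.4
print(T(ray(s,a([[290,112],[290,252],[246,478],[337,476]]),z)).tolist(),st["tcp_pos"])
E
```

```text
[[21.9, -0.8, -7.0], [5.2, -0.7, -7.0], [-24.8, -5.8, -7.0], [-24.5, 4.8, -7.0]] [0.54273242 0.07004553 0.12329443]
```

View pics/w21b.png

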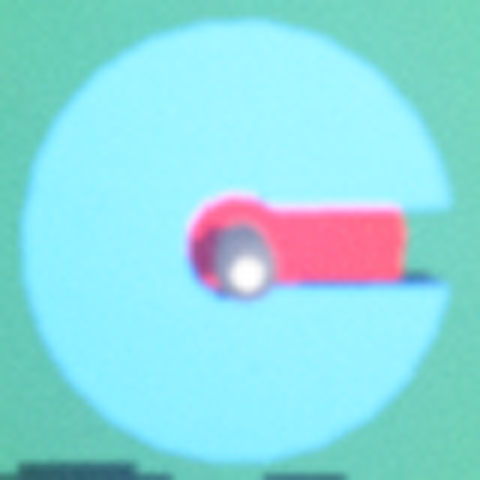

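```bash
python3 - <<'E'
from h import *
s=vision.snapshot("wrist"); st=manip.sense(); T=lambda P:(Ro.from_quat(st["tool_rot"]).inv().apply(P-st["tcp_pos"])*1000).round(1)
b=lambda P:np.array(P)/6+[220,75]-.42
print(T(ray(s,b([[246,270]]),.065)),T(ray(s,b([[236,243]]),.024)),T(ray(s,b([[240,238]]),.024)))
E
```

```text
[[67.2  1.4 58.5]] [[67.9  0.5 99.5]] [[68.6  1.  99.5]]
```

```bash
python3 -m crank '[{"grip":1,"offset":[25,1,0],"angular":[0,0,0]},{"grip":1,"offset":[50,1.7,0],"angular":[0,0,0]},{"grip":1,"offset":[69.5,1.7,8],"angular":[0,0,0]},{"grip":1,"offset":[69.5,1.7,25],"angular":[0,0,0]},{"grip":1,"offset":[69.5,1.7,44],"angular":[0,0,0]},{"grip":1,"offset":[69.5,1.7,44],"angular":[0,0,0]},{"grip":1,"offset":[69.5,1.7,50],"angular":[0,0,0]},{"grip":1,"offset":[69.5,1.7,54],"angular":[0,0,0]},{"grip":1,"offset":[69.5,1.7,57],"angular":[0,0,0]},{"grip":1,"offset":[69.5,1.7,57],"angular":[0,0,0]}]'
python3 - <<'E'
from h import *
s=vision.snapshot("wrist"); save(s,"w22.png",(200,195,316,311),5); print(manip.sense()["tcp_pos"],manip.sense()["force"])
E
```

```text
t: 27.45
tcp_pos: [0.6127, 0.0695, 0.0669]
tool_rot: [1.0, 0.0, 0.0, 0.0]
force: [0.2, 0.0, -1.0]
finger_gap: 0.52
[0.61282466 0.06957467 0.06708361] [-0.05945785 -0.22791406 -1.56231495]
```

View pics/w22.png

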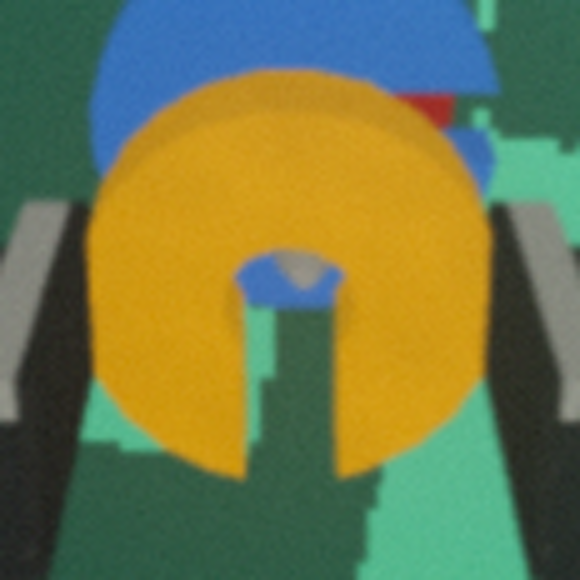

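The tip is at zoomed (302,285), about 1.4 mm right of the hole's middle, so I correct for that.

```bash
python3 - <<'E'
from h import *
s=vision.snapshot("wrist"); st=manip.sense(); T=lambda P:(Ro.from_quat(st["tool_rot"]).inv().apply(P-st["tcp_pos"])*1000).round(1)
a=lambda P:np.array(P)/5+[200,195]-.4
print(T(ray(s,a([[302,290]]),.065)),T(ray(s,a([[290,252],[246,478],[337,476]]),.074)))
E
```

```text
[[-5.1  0.9  2.2]] [[  5.1  -0.6  -6.8]
 [-25.   -5.7  -6.8]
 [-24.7   5.   -6.8]]
```

```bash
python3 -m crank '[{"grip":1,"offset":[-0.3,1.5,0],"angular":[0,0,0]},{"grip":1,"offset":[-0.3,1.5,5],"angular":[0,0,0]},{"grip":1,"offset":[-0.3,1.5,11],"angular":[0,0,0]},{"grip":1,"offset":[-0.3,1.5,18],"angular":[0,0,0]},{"grip":1,"offset":[-0.3,1.5,25],"angular":[0,0,0]},{"grip":1,"offset":[-0.3,1.5,31],"angular":[0,0,0]},{"grip":1,"offset":[-0.3,1.5,34],"angular":[0,0,0]},{"grip":1,"offset":[-0.3,1.5,35],"angular":[0,0,0]},{"grip":1,"offset":[-0.3,1.5,35],"angular":[0,0,0]}]'
python3 - <<'E'
from h import *
s=vision.snapshot("wrist"); save(s,"w23.png",(200,195,316,311),5); print(manip.sense()["tcp_pos"],manip.sense()["force"])
E
```

```text
t: 28.45
tcp_pos: [0.6124, 0.0681, 0.0316]
tool_rot: [1.0, 0.0, -0.0, 0.0]
force: [0.6, 0.1, -1.1]
finger_gap: 0.522
[0.61257672 0.06809003 0.03187754] [-0.66312558  0.13417959 -1.43888289]
```

View pics/w23.png

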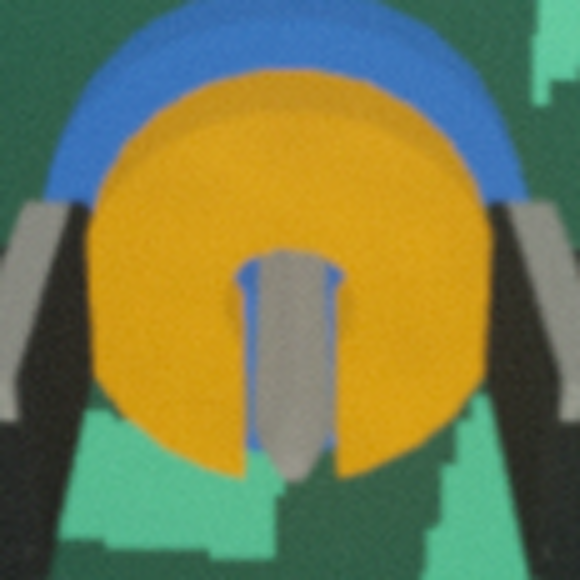

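Threaded and centred. I lower the last 2–3 mm, release, rise, and look.

```bash
python3 -m crank '[{"grip":1,"offset":[0,0,1],"angular":[0,0,0]},{"grip":1,"offset":[0,0,2],"angular":[0,0,0]},{"grip":1,"offset":[0,0,2.5],"angular":[0,0,0]},{"grip":1,"offset":[0,0,2.5],"angular":[0,0,0]}]'
python3 -m crank '[{"grip":0.3,"offset":[0,0,2],"angular":[0,0,0]},{"grip":0.3,"offset":[0,0,2],"angular":[0,0,0]},{"grip":0.3,"offset":[0,0,1],"angular":[0,0,0]},{"grip":0.2,"offset":[0,0,-15],"angular":[0,0,0]},{"grip":0.1,"offset":[0,0,-45],"angular":[0,0,0]},{"grip":0.1,"offset":[0,0,-85],"angular":[0,0,0]},{"grip":0.1,"offset":[-20,0,-125],"angular":[0,0,0]},{"grip":0.1,"offset":[-50,0,-150],"angular":[0,0,0]},{"grip":0.1,"offset":[-60,0,-150],"angular":[0,0,0]},{"grip":0.1,"offset":[-60,0,-150],"angular":[0,0,0]}]'
python3 - <<'E'
from h import *
s=vision.snapshot("wrist"); save(s,"w24.png"); print(manip.sense()["tcp_pos"],manip.sense()["force"])
t=vision.snapshot("side"); save(t,"s24.png",(180,100,340,250),5)
E
```

```text
t: 28.9
tcp_pos: [0.6126, 0.068, 0.0297]
tool_rot: [1.0, 0.0, 0.0, 0.0]
force: [-0.4, 0.0, 1.6]
finger_gap: 0.517
t: 29.9
tcp_pos: [0.5511, 0.0683, 0.1806]
tool_rot: [1.0, 0.0, 0.0, 0.0]
force: [1.1, 0.2, -0.3]
finger_gap: 0.899
[0.55217461 0.06812055 0.17974858] [-0.15904186  0.82343215 -1.269759  ]
```

View pics/w24.png

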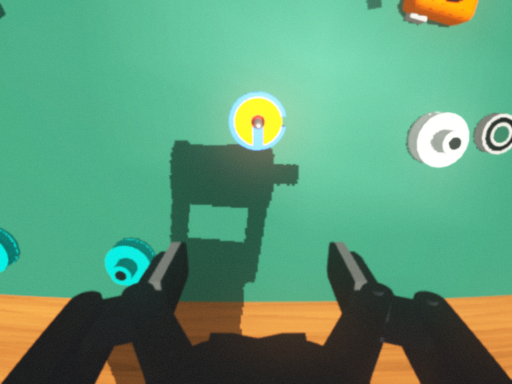

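View pics/s24.png

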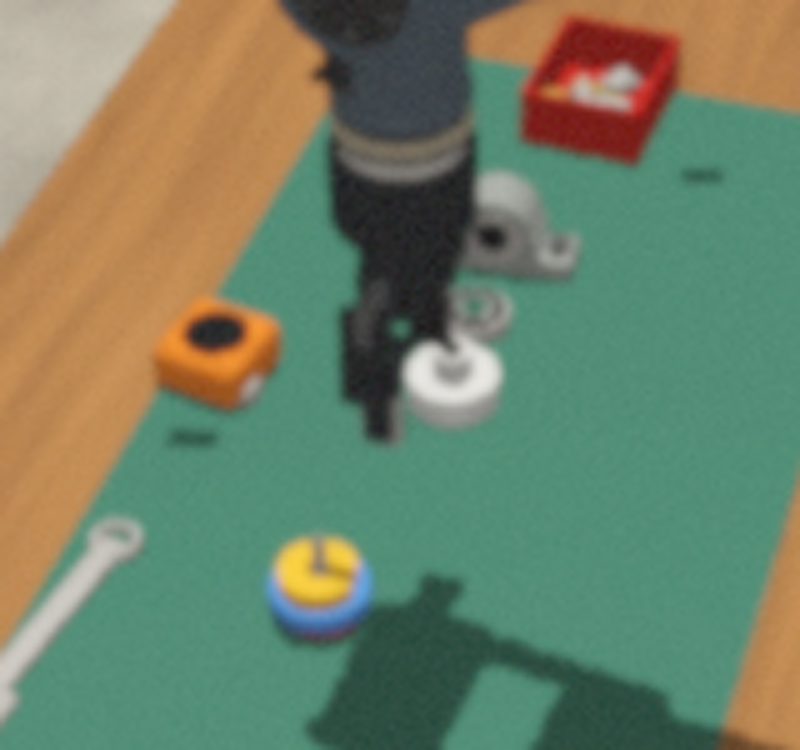

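The stack is seated with the slots crossed. Next I check the row by the block from above.

```bash
python3 -m crank '[{"grip":0.1,"offset":[0,40,-20],"angular":[0,0,0]},{"grip":0.1,"offset":[5,80,-40],"angular":[0,0,0]},{"grip":0.1,"offset":[10,120,-60],"angular":[0,0,0]},{"grip":0.1,"offset":[20,160,-80],"angular":[0,0,0]},{"grip":0.1,"offset":[30,200,-90],"angular":[0,0,0]},{"grip":0.1,"offset":[30,240,-90],"angular":[0,0,0]},{"grip":0.1,"offset":[30,270,-90],"angular":[0,0,0]},{"grip":0.1,"offset":[30,270,-90],"angular":[0,0,0]},{"grip":0.1,"offset":[30,270,-90],"angular":[0,0,0]}]'
python3 - <<'E'
from h import *
s=vision.snapshot("wrist"); save(s,"w25.png",(130,60,390,230),3); print(manip.sense()["tcp_pos"])
E
```

```text
t: 30.9
tcp_pos: [0.5827, -0.2027, 0.2676]
tool_rot: [1.0, -0.001, -0.001, -0.001]
force: [-1.0, -0.5, 0.2]
finger_gap: 0.898
[ 0.58254353 -0.20156193  0.26783005]
```

View pics/w25.png

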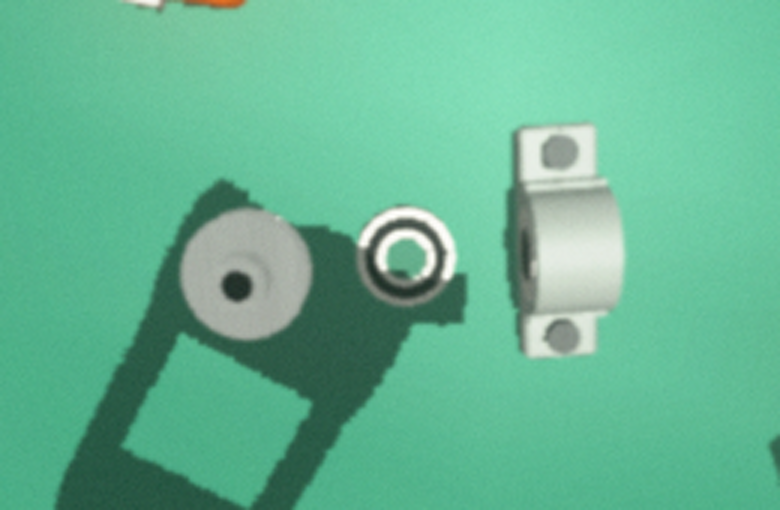

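```bash
python3 - <<'E'
from h import *
s=vision.snapshot("wrist"); a=lambda P:np.array(P)/3+[130,60]-.33
b=ray(s,a([[560,152],[562,337]]),.018); p=ray(s,a([[247,274]]),.02)[0,:2]; h=ray(s,a([[237,286]]),.042)[0,:2]; r=ray(s,a([[406,257]]),.013)[0,:2]
v=(b[0]-b[1])[:2]; L=np.linalg.norm(v); v/=L; y=np.array([-v[1],v[0]]); c=b.mean(0)[:2]
print("block",c,L,np.degrees(np.arctan2(v[1],v[0])))
for n,q in (("pulley",p),("hub",h),("bearing",r)): d=q-c; print(n,q,d@v,d@y)
t=vision.snapshot("top"); save(t,"t25.png",(80,120,420,270),2.3); w=vision.snapshot("side"); save(w,"s25.png")
E
```

```text
block [ 0.60525379 -0.28366724] 0.08680600109230298 4.2858423879221155
pulley [ 0.59280573 -0.1363657 ] -0.0014050629880285298 0.14781991009676937
hub [ 0.59146041 -0.13528211] -0.002665643816799874 0.1490010028629383
bearing [ 0.59965761 -0.21117649] -0.00016312811032633182 0.07270625982828671
```

View pics/t25.png

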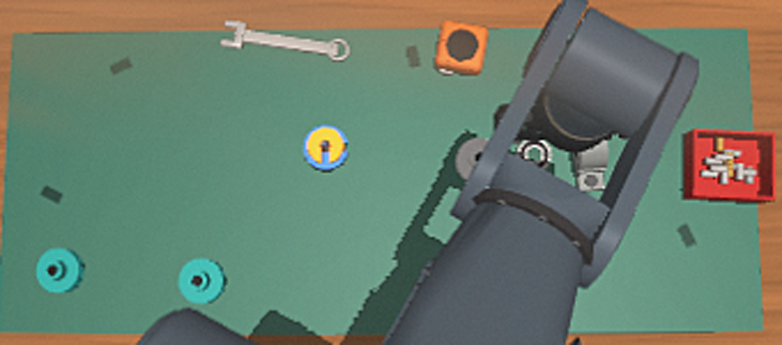

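The pulley is at (−2, 148) mm and the bearing at (0, 73) mm in the block's frame. The bystanders have not moved and the arm is clear, so I hand in.

```bash
python3 -m crank '[{"grip":0.1,"offset":[0,0,0],"angular":[0,0,0]},{"grip":0.1,"offset":[0,0,0],"angular":[0,0,0]}]'; python3 -c "
from station import manip
print(manip.sign_off())"
```

```text
t: 31.3
tcp_pos: [0.5827, -0.201, 0.2695]
tool_rot: [1.0, 0.001, 0.0, 0.0]
force: [-0.5, 0.3, 0.9]
finger_gap: 0.9
the job is handed in; nothing more can be done
None
```

I laid out the pulley and bearing left of the block, threaded blue then yellow on to the post, and handed the job in at about 31 s of the 106 s allowed. No verdict came back.

- **Row by the block:** in the last wrist view the pulley was about 148–149 mm along the bore line and 1–3 mm off it. The bearing was about 73 mm along and on the line. An earlier top view put the pulley 5–6 mm off the line, still within the 15 mm limit.
- **Stack on the post:** blue is on the red base and yellow lies flat on top, both released. Their slots are about 90° apart by the grip directions and the images. I checked the heights only from the gripper height at release and the pictures; I did not measure them separately.
- **Everything else:** the wrench, tape measure and tub look unmoved in the top view, though I compared these by eye. The arm was well clear of everything at hand-in. The highest force shown at the end of any move was about 8–9 N, when closing on the blue spacer.

The wrist and top cameras disagreed by about 3–7 mm on some positions. For both spacers I corrected by sighting the post tip through the hole before lowering. Nothing slipped or had to be redone.

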